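# Tighten a pipe cover's four bolts crosswise with a T-handle wrench

### The job

Finish tightening the four square-headed bolts of the leaning pipe cover with the T-handle wrench: the lower left and upper right bolts (seen from the robot) have had their first pass, so first turn the other two, upper left and lower right, about an eighth of a turn clockwise and stop there, and only then turn all four on until they meet their stops, two opposite bolts before the other two. Turn them with the wrench only, never with the hand, then stand the wrench fully down in its tube again, and do not disturb the other things on the bench.

Things in the scene. Friction and masses are not known exactly. Their poses are not given: they have to be found in the camera images.
- flange: Dark steel pipe end closed by a round bolted cover, on a grey welded stand (base plate 150 x 170 mm); nothing of it can shift. Origin on the bench under the centre of the cover's face, z up; the cover leans towards -x, which is the robot's side give or take the stand's yaw.
- cover_face (a point): Centre of the cover's flat face, 165 mm above the bench. z points straight out of the face, 30 degrees from vertical. Cover 176 mm across; four square-headed bolts stand on it on a circle of 60 mm radius; a flat disc 40 mm wide and 6 mm high is in the middle.
- holder: Fixed grey upright square tube on a 120 x 100 mm base plate, the wrench's holder. Origin under the centre of the plate, z up. Inside 45 mm square, sides along its x and y; floor 8 mm above the bench, straight walls up to 48 mm, then a flared mouth up to 61 mm.
- wrench: Loose steel T-handle wrench, 0.3 to 0.6 kg, standing in the holder, its x along the holder's x within 0.05 rad. Origin at the centre of the socket's open end, z along the shaft to the handle. Socket 40 mm square outside, 36 mm high; recess 29 mm square, 26 mm deep, sides along x and y, so it has about 0.17 rad of play each way on a bolt. Shaft 18 mm thick. It may go back turned by any quarter turns.
- wrench_hub (a point): Grip point in the wrench's handle hub, 110 mm from its origin on its axis and 9 mm below the hub's top; axes as the wrench's. The hub is a block 30 (x) x 26 (y) x 34 (z) mm, from 85 to 119 mm, to be gripped across its 26 mm; a cross bar 14 mm thick and 130 mm long runs through its middle along x. The wrench's centre of mass is about 17 mm below this point.
- bolt0_head (a point): Top centre of the bolt head that is upper left (+x, +y of the flange) seen from the robot's side; bolt2 is opposite. z points out along the bolt; x and y are square to the head's flats and turn with it. Head 25 mm square, 18 mm high, then tapering over 6 mm to a 17 mm square top, 24 mm above the cover's face. A 41 mm washer, 2 mm thick, lies under it.
- bolt0 (a joint): Turn of bolt0 in rad, growing as it is tightened (clockwise looking at the head). Hand-tight at the start, at 0 to 0.2; hard stop at 1.75, fully tight; half way is about 0.9. It takes about 0.06 N m to turn, stays where it is left and does not move along its axis.
- bolt1_head (a point): Top centre of the bolt head that is lower left (-x, +y) seen from the robot's side; bolt3 is opposite. z points out along the bolt; x and y are square to the head's flats and turn with it. Head 25 mm square, 18 mm high, then tapering over 6 mm to a 17 mm square top, 24 mm above the cover's face. A 41 mm washer, 2 mm thick, lies under it.
- bolt1 (a joint): Turn of bolt1 in rad, growing as it is tightened (clockwise looking at the head). Already had its first pass: starts at 0.75 to 0.95; hard stop at 1.75, fully tight; half way is about 0.9. It takes about 0.06 N m to turn, stays where it is left and does not move along its axis.
- bolt2_head (a point): Top centre of the bolt head that is lower right (-x, -y) seen from the robot's side; bolt0 is opposite. z points out along the bolt; x and y are square to the head's flats and turn with it. Head 25 mm square, 18 mm high, then tapering over 6 mm to a 17 mm square top, 24 mm above the cover's face. A 41 mm washer, 2 mm thick, lies under it.
- bolt2 (a joint): Turn of bolt2 in rad, growing as it is tightened (clockwise looking at the head). Hand-tight at the start, at 0 to 0.2; hard stop at 1.75, fully tight; half way is about 0.9. It takes about 0.06 N m to turn, stays where it is left and does not move along its axis.
- bolt3_head (a point): Top centre of the bolt head that is upper right (+x, -y) seen from the robot's side; bolt1 is opposite. z points out along the bolt; x and y are square to the head's flats and turn with it. Head 25 mm square, 18 mm high, then tapering over 6 mm to a 17 mm square top, 24 mm above the cover's face. A 41 mm washer, 2 mm thick, lies under it.
- bolt3 (a joint): Turn of bolt3 in rad, growing as it is tightened (clockwise looking at the head). Already had its first pass: starts at 0.75 to 0.95; hard stop at 1.75, fully tight; half way is about 0.9. It takes about 0.06 N m to turn, stays where it is left and does not move along its axis.
- reducer: bystander on the bench: conical pipe reducer, dark steel, 72 mm base, 75 mm tall; leave it where it is. Origin at the middle of its underside as built.
- elbow: bystander on the bench: dark steel pipe elbow, 44 mm thick; leave it where it is. Origin at the middle of its underside as built.
- level: bystander on the bench: short aluminium spirit level, 200 x 22 x 45 mm; leave it where it is. Origin at the middle of its underside as built.
- hammer: bystander on the bench: hammer; leave it where it is. Origin at the middle of its underside as built.
- wire_brush: bystander on the bench: brush; leave it where it is. Origin at the middle of its underside as built.
- spare_ring: bystander on the bench: flat dark steel ring, 110 mm across, 14 mm thick; leave it where it is. Origin at the middle of its underside as built.
- stub: bystander on the bench: short upright dark steel pipe, 48 mm across, 90 mm tall; leave it where it is. Origin at the middle of its underside as built.
Mind the look-alikes: they are no part of the job. Leave any green or yellow look-alike of the holder alone.

How it is judged (in metres and radians):
On the way, in this order (a step that is already met when the one before it is completed fails the run):
1. first pass done: the upper left and lower right bolts too stand about half way, so that all four are left at 0.4 to 1.25 rad, none turning (value of joint bolt0 between 0.4 and 1.25 rad and value of joint bolt1 between 0.4 and 1.25 rad and value of joint bolt2 between 0.4 and 1.25 rad and value of joint bolt3 between 0.4 and 1.25 rad and velocity of joint each of bolt0, bolt1, bolt2, bolt3 below 0.1 rad/s), for 0.2 s.
2. second pass: two opposite bolts are tight (over 1.55 rad) while the other two are still about half way (under 1.25) (((value of joint each of bolt0, bolt2 above 1.55 rad and value of joint each of bolt1, bolt3 below 1.25 rad) or (value of joint each of bolt1, bolt3 above 1.55 rad and value of joint each of bolt0, bolt2 below 1.25 rad))), for 0.2 s.
3. all four bolts are tight (over 1.55 rad) (value of joint each of bolt0, bolt1, bolt2, bolt3 above 1.55 rad), for 0.2 s.
At the end, for the whole second after the job is handed in: All four bolts are turned past 1.55 rad (stop at 1.75), and the wrench stands at rest, socket down, in the holder: its origin within 8 mm of the holder's axis and no more than 5 mm above the tube's floor, its shaft within 0.12 rad of upright (all of step 3 and horizontal distance between wrench and holder below 0.008 m and z of wrench in the frame of holder between 0.003 and 0.013 m and angle between wrench's own z axis and vertical below 0.12 rad and linear speed of wrench below 0.02 m/s); the robot touches nothing.
It fails at once if the hand or arm presses on the cover, its bolts or their stand (contact force between any of the fingers, the arm and flange above 2 N).
It fails at once if a bystander is moved by more than 30 mm (distance of any of reducer, elbow, level, hammer, wire_brush, spare_ring, stub from where it was at the start of the episode above 0.03 m).
It also fails if it takes over 72 s, if anything falls off the work surface, if the arm or the gripper's body presses on something with over 40 N, if the wrist force passes 120 N, or if a joint passes its speed limit or range.

### The arm

A 7-joint arm with a two-finger parallel gripper is mounted at the origin on the work surface. World frame = base frame: x ahead of the robot, y to its left, z up, the work surface at z = 0. Lengths are in mm, angles in rad, forces in N, time in s.
With the tool pointing down it reaches from about 400 to 850 mm from the base axis. Payload 10.4 kg.
Tool frame: the origin (TCP) lies midway between the tips of the shut fingers; the grasp point (between the pads) lies 19 mm behind it (grip_point_offset is the z of the grasp point in the tool frame, in mm); z points along the fingers, y is the direction in which the jaws open and shut (so a half turn about z gives the same grasp; the last joint's range is limited). The gripper opens to 85 mm and grips with 20 to 120 N. Pads are 22 mm wide; open, the fingers measure 114 mm over their backs; the gripper's body (76 mm by 85 mm) begins 54 mm behind the grasp point. The pads swing forward as they close: fully open they stand 13 mm farther back than shut.
Start: joints at [-0.023, 0.332, -0.065, 1.46, 0.022, 1.35, -0.088], TCP at [625.021, 0.018, 231.338] pointing down, gripper open.
Joint ranges: [-2.6, 2.6], [-0.5, 2.12], [-1.47, 1.34], [0.16, 2.42], [-1.27, 4.41], [0.06, 2.06], [-2.6, 2.6]. Speed limits (rad/s): [2.22, 2.22, 2.79, 2.79, 3.14, 3.14, 3.14].

### API

Orientations are given as a unit quaternion [x, y, z, w].
In Python, from rig import * gives the robot as it stands. The module is installed in compiled form; this text tells all that it offers.
- The arm moves only by the tool move_arm, never from a script. Its arguments are lists of equal length, an entry for each row: "linear": the shift along the tool's x, y, z in mm, a list of three; "rotation": the turn, a rotation vector about the tool's x, y, z in rad, a list of three; "hand": the closure, from -1 (fully open) to 1 (shut), so that 0 is half open. A call has 1 to 12 rows; each row is the pose to reach, as a shift and turn from the pose commanded when the call began, along the tool's axes at that moment; what a row does not reach only later rows make up. A row lasts 1/8 s, in which the tool goes at most 62.5 mm and 10.7 degrees, less where a joint would pass 70% of its speed; a pose out of reach is approached as far as the arm can. A call with a gripper value outside its range is refused whole. The fingers move at their own pace and stop on an object; "squeeze" is the grip in N (left out, the last holds). Time passes only in rows, so rows that repeat a pose let the fingers close. It gives the time, the measured TCP pose, the force and the opening at its end, in the units of the state.
- state(): the state, without advancing time (a new reading comes with each control period).
- read_camera(name): name is "scene" or "side" or "wrist"; returns the picture (420x560x3 uint8, red, green, blue); there is no depth.
- camera_model(name): a dict with "fx", "fy", "cx", "cy" (pixels), "dist" ([k1, k2, p1, p2, k3] as OpenCV has them; the pictures are not rectified), "xyz" and "orientation" of the camera in the world. Camera axes: x right, y up, looking along -z (the intrinsics and any distortion apply to the point x, -y, -z); pixel columns grow to the right and rows downward; lengths in mm; the calibration is good to about 2 mm. A picture is of the moment at which its call begins: read the wrist's pose just before it. camera_model takes no time and is no camera call; for the wrist camera it gives the pose at the moment of the call.
- finish_job(): hands the job in, once; it reports no verdict.
The state is a dict: "time_s": time; "qpos": joint angles; "qvel": joint speeds; "effort": joint torques, N m; "position": TCP position; "orientation": TCP orientation; "ft_force": force on the tool from outside, world axes, zero at the start; "moment": the same for the moment, N m; "finger_gap": opening from 0.0 (shut) to 1.0 (fully open).
Only numpy, scipy, OpenCV 4.12 (cv2) and the standard library are available. Lean on these libraries where they do the work, as an engineer would, in place of code of your own. Each camera call takes 0.05 s, during which the arm holds its last target.

## Working session

There is one attempt and no reset: what is moved stays moved. The work goes in short steps, Python scripts to look and compute and a tool call to move; the robot and the scene stay as the last step left them, time stands still between calls to the robot, and variables do not carry over. Pictures are saved under pics/ and viewed, and the job is handed in when it is done.

Besides the shell and the picture viewer there is one more tool, called after "Call:" as name(argument=value, ...), one argument or row to a line, values as JSON. move_arm: Moves the arm, as the interface text tells. Its arguments: {"type":"object","properties":{"linear":{"type":"array","items":{"type":"array","items":{"type":"number"}}},"rotation":{"type":"array","items":{"type":"array","items":{"type":"number"}}},"hand":{"type":"array","items":{"type":"number"}},"squeeze":{"type":"number"}},"required":["linear","rotation","hand"]}

```bash
mkdir -p pics; ls; python3 - <<'E'
from rig import *
import cv2
print(state())
for n in ["scene","side","wrist"]:
    m=camera_model(n); print(n,m)
    im=read_camera(n); cv2.imwrite(f"pics/{n}0.png",im[:,:,::-1])
E
```

```text
pics
{'time_s': 0.0, 'qpos': array([-0.02256446,  0.33286764, -0.06468531,  1.4609675 ,  0.021582  ,
        1.34989505, -0.08852439]), 'qvel': array([-1.04660951e-03,  1.46323240e-05,  9.79995418e-04, -7.18618802e-04,
       -1.76024916e-03,  2.01269724e-03,  6.48335569e-04]), 'effort': array([ 4.98105128e-04, -6.25449800e+01,  4.97091911e-02, -3.91610491e+01,
        1.63588714e-02,  9.83294769e-03, -6.01235030e-06]), 'position': array([ 6.24613804e+02, -3.10573795e-02,  2.30506030e+02]), 'orientation': array([ 7.07126477e-01,  7.07086717e-01, -5.29303107e-04, -4.90241429e-04]), 'ft_force': array([ 0.76220685, -0.28568497, -1.15138901]), 'moment': array([-0.03507596, -0.01729819,  0.0416269 ]), 'finger_gap': 0.9992916667619977}
scene {'fx': 528.3138693844556, 'fy': 528.3138693844556, 'cx': 280.78667841415614, 'cy': 207.05086728751004, 'dist': array([-0.19373982,  0.        ,  0.        ,  0.        ,  0.        ]), 'xyz': array([1432.37151227, -194.48441044, 1368.25493396]), 'orientation': array([0.24985828, 0.20440393, 0.58917775, 0.7407155 ])}
side {'fx': 496.6342849521771, 'fy': 496.6342849521771, 'cx': 274.5246412851407, 'cy': 203.41094576191438, 'dist': array([-0.01291057,  0.        ,  0.        ,  0.        ,  0.        ]), 'xyz': array([ -67.55789635, -853.83537296, 1219.17936188]), 'orientation': array([ 0.35842438, -0.10650471, -0.28774358,  0.88169856])}
wrist {'fx': 335.06163734638614, 'fy': 335.06163734638614, 'cx': 278.87022198861354, 'cy': 208.7606932381998, 'dist': array([0.01921709, 0.        , 0.        , 0.        , 0.        ]), 'xyz': array([624.4511105 ,  75.98926847, 373.96484791]), 'orientation': array([-1.48495074e-01,  9.49809031e-04,  4.18321859e-05,  9.88912690e-01])}
```

View pics/scene0.png

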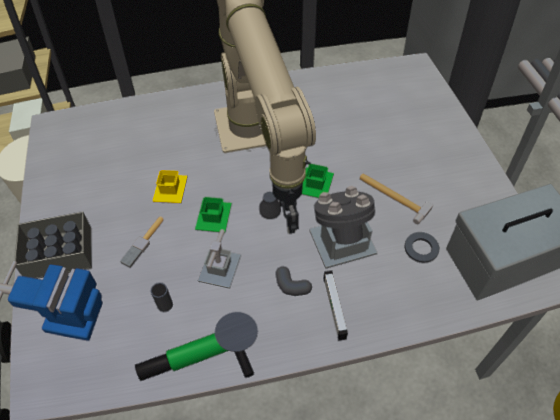

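View pics/side0.png

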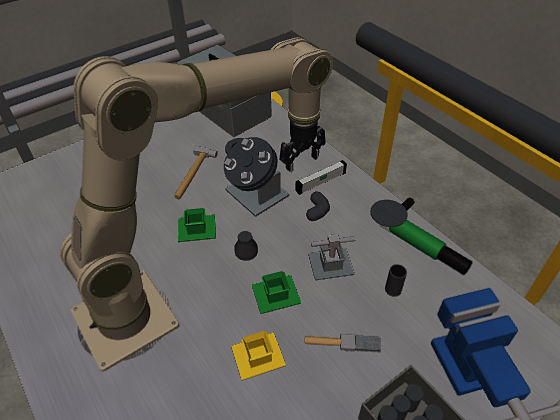

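View pics/wrist0.png

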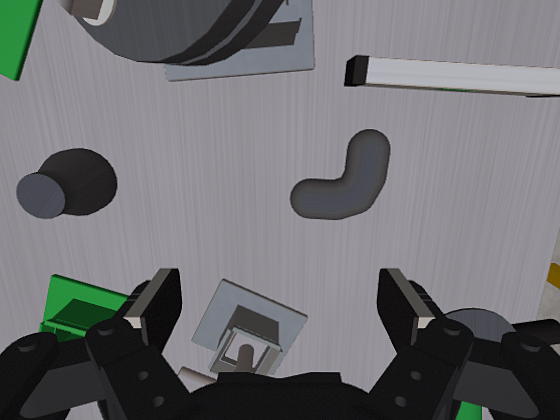

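```bash
python3 - <<'E'
import cv2
a=cv2.imread("pics/side0.png"); s=cv2.imread("pics/scene0.png")
cv2.imwrite("pics/c1.png",cv2.resize(a[125:225,205:325],None,fx=6,fy=6,interpolation=cv2.INTER_CUBIC))
cv2.imwrite("pics/c2.png",cv2.resize(a[220:290,290:370],None,fx=8,fy=8,interpolation=cv2.INTER_CUBIC))
cv2.imwrite("pics/c3.png",cv2.resize(s[180:270,300:390],None,fx=6,fy=6,interpolation=cv2.INTER_CUBIC))
cv2.imwrite("pics/c4.png",cv2.resize(s[220:290,190:250],None,fx=8,fy=8,interpolation=cv2.INTER_CUBIC))
E
```

```text
(no output)
```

View pics/c1.png

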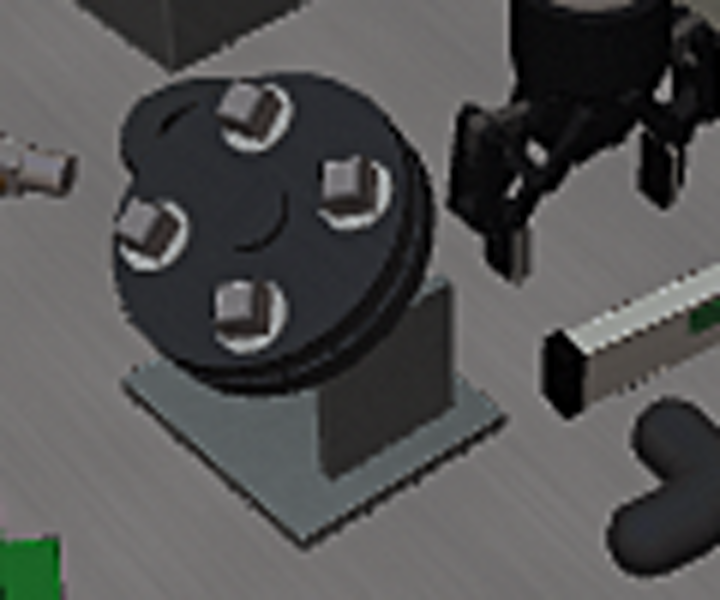

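View pics/c2.png

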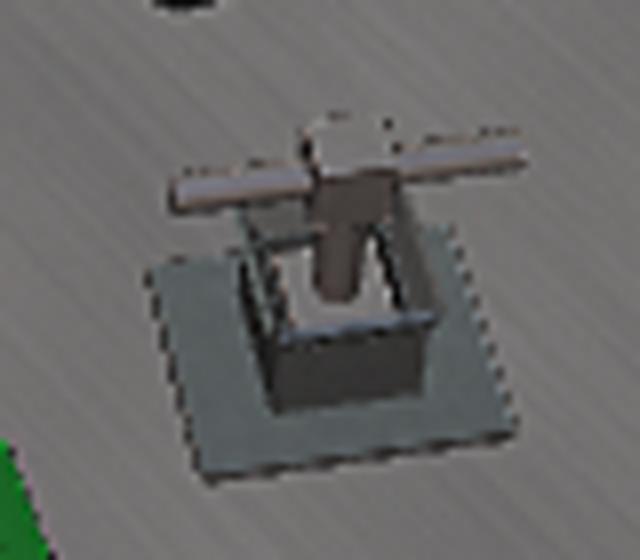

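View pics/c3.png

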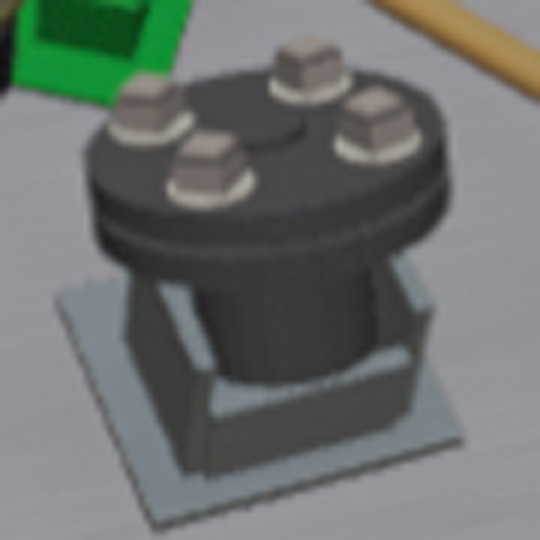

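View pics/c4.png

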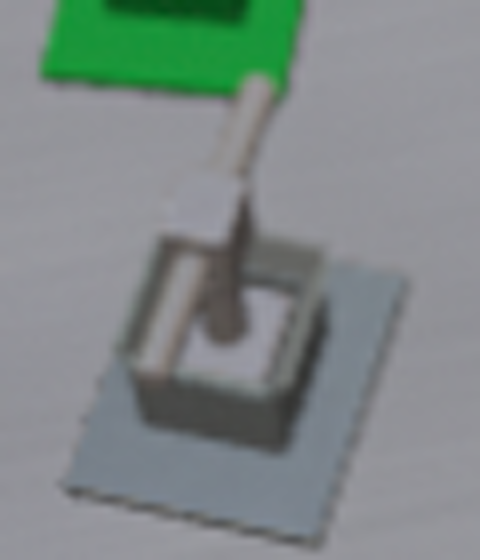

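```bash
cat > h.py <<'E'
import numpy as np, cv2
from scipy.spatial.transform import Rotation as R
from scipy.optimize import least_squares
D=np.diag([1,-1,-1.])
def proj(m,P):
    Rw=R.from_quat(m["orientation"]).as_matrix()
    Rc=D@Rw.T; t=-Rc@m["xyz"]
    K=np.array([[m["fx"],0,m["cx"]],[0,m["fy"],m["cy"]],[0,0,1]])
    return cv2.projectPoints(np.atleast_2d(np.float64(P)),cv2.Rodrigues(Rc)[0],t,K,np.array(m["dist"]))[0][:,0]
def ray(m,uv):
    K=np.array([[m["fx"],0,m["cx"]],[0,m["fy"],m["cy"]],[0,0,1]])
    n=cv2.undistortPoints(np.float64(uv).reshape(-1,1,2),K,np.array(m["dist"]))[:,0]
    d=np.c_[n,np.ones(len(n))]@D@R.from_quat(m["orientation"]).as_matrix().T
    return m["xyz"],d/np.linalg.norm(d,axis=1)[:,None]
def atz(m,uv,z):
    o,d=ray(m,uv); return o+d*((z-o[2])/d[:,2])[:,None]
def tri(obs):
    A=np.zeros((3,3));b=np.zeros(3);L=[]
    for m,uv in obs:
        o,d=ray(m,[uv]);M=np.eye(3)-np.outer(d[0],d[0]);A+=M;b+=M@o;L.append((o,d[0]))
    P=np.linalg.solve(A,b)
    return P,[round(float(np.linalg.norm(np.cross(P-o,d))),1) for o,d in L]
def flange(x,y,yaw):
    """cover_face pose: R,t"""
    Rf=R.from_euler('z',yaw)*R.from_euler('y',-np.pi/6)
    return Rf.as_matrix(),np.array([x,y,165.])
BS=60/np.sqrt(2)*np.array([[1,1],[-1,1],[-1,-1],[1,-1]])
def boltP(f,i,h=24,off=(0,0)):
    Rf,t=f; return t+Rf@np.array([BS[i,0]+off[0],BS[i,1]+off[1],h])
E
cat > a.py <<'E'
from rig import *
from h import *
ms,mc=camera_model("side"),camera_model("scene")
f=lambda c,x0,y0,s:[x0+(c[0]+.5)/s-.5,y0+(c[1]+.5)/s-.5]
S=[f(c,205,125,6) for c in [(238,100),(143,220),(238,305),(343,178)]]
C=[f(c,300,180,6) for c in [(375,105),(310,48),(150,90),(208,147)]]
P=[tri([(ms,s),(mc,c)]) for s,c in zip(S,C)]
for p in P: print(p[0].round(1),p[1])
Q=np.array([p[0] for p in P]);print("mean",Q.mean(0), [np.linalg.norm(Q[i]-Q[(i+1)%4]).round(1) for i in range(4)])
def res(v):
    F=flange(*v);r=[]
    for i in range(4):
        r+=list(proj(ms,boltP(F,i))[0]-S[i])+list(proj(mc,boltP(F,i))[0]-C[i])
    return r
s=least_squares(res,[650,150,0]);print(s.x,np.round(s.fun,1))
# holder / wrench
hub=tri([(ms,f((355,150),290,220,8)),(mc,f((210,208),190,220,8))]);print("hubtop",hub)
e1=f((525,155),290,220,8);e2=f((175,195),290,220,8)
pc=[f(c,290,220,8) for c in [(148,270),(210,480),(518,432),(452,230)]]
print("plate side",atz(ms,pc,5).round(1).tolist())
pc=[f(c,190,220,8) for c in [(410,280),(322,545),(65,488)]]
print("plate scene",atz(mc,pc,5).round(1).tolist())
print("bar side",atz(ms,[e1,e2],110).round(1).tolist())
E
python3 a.py
```

```text
[571.1 229.8 205.9] [2.7, 2.7]
[500.4 222.6 164.6] [0.6, 0.6]
[506.  138.7 161.8] [0.5, 0.5]
[579.  144.  206.8] [1.3, 1.3]
mean [539.10639182 183.78215998 184.78387626] [np.float64(82.2), np.float64(84.1), np.float64(85.9), np.float64(86.1)]
[5.51276425e+02 1.84278631e+02 8.38839122e-02] [ 1.2  0.3  0.4 -0.6 -0.2  0.3 -0.  -0.4  0.3 -0.4 -0.1 -0.6  0.4  0.1
  0.4 -0.3]
hubtop (array([ 586.38432953, -200.86248242,  124.85578264]), [0.1, 0.1])
plate side [[554.8, -127.6, 5.0], [512.2, -218.2, 5.0], [617.8, -269.5, 5.0], [661.9, -182.6, 5.0]]
plate scene [[554.8, -131.6, 5.0], [661.2, -184.0, 5.0], [616.4, -273.5, 5.0]]
bar side [[642.9, -230.3, 110.0], [529.9, -169.5, 110.0]]
```

```bash
cat >> h.py <<'E'
def toolR(psi,Rf=np.eye(3)):
    """tool z = -normal of Rf, tool y at angle psi from Rf x"""
    y=np.array([np.cos(psi),np.sin(psi),0]);z=np.array([0,0,-1.]);x=np.cross(y,z)
    return Rf@np.c_[x,y,z]
def delta(s,P,Rt):
    R0=R.from_quat(s["orientation"]).as_matrix()
    l=R0.T@(np.array(P)-s["position"]); r=R.from_matrix(R0.T@Rt).as_rotvec()
    print("linear",l.round(1).tolist(),"rot",r.round(4).tolist(),"rows",round(max(np.linalg.norm(l)/62.5,np.linalg.norm(r)/.1867),1))
    return l,r
def psi_of(s,Rf=np.eye(3)):
    y=Rf.T@R.from_quat(s["orientation"]).as_matrix()[:,1]; return np.arctan2(y[1],y[0])
E
python3 - <<'E'
from rig import *; from h import *
F=flange(551.3,184.3,.084); Rf,t=F
Rt=toolR(0,Rf)
delta(state(),t+Rt@np.array([21,0,-172]),Rt)
E
```

```text
linear [198.0, -161.0, -83.1] rot [-0.5243, 0.022, -0.0821] rows 4.3
```

Call:
move_arm(
  linear=[
    [198,-161,-83],
    [198,-161,-83],
    [198,-161,-83],
    [198,-161,-83],
    [198,-161,-83],
    [198,-161,-83],
    [198,-161,-83],
    [198,-161,-83],
  ],
  rotation=[
    [-0.524,0.022,-0.082],
    [-0.524,0.022,-0.082],
    [-0.524,0.022,-0.082],
    [-0.524,0.022,-0.082],
    [-0.524,0.022,-0.082],
    [-0.524,0.022,-0.082],
    [-0.524,0.022,-0.082],
    [-0.524,0.022,-0.082],
  ],
  hand=[-1,-1,-1,-1,-1,-1,-1,-1],
)

```text
time_s: 1.15
position: [464.5, 196.9, 313.6]
orientation: [0.654, 0.711, 0.19, 0.175]
ft_force: [0.2, 0.3, -0.0]
finger_gap: 0.997
```

```bash
python3 - <<'E'
from rig import *; from h import *
import pickle
s=state();m=camera_model("wrist");im=read_camera("wrist");print(s["qpos"].round(2),s["position"].round(1),s["qvel"].round(3))
pickle.dump((s,m,im),open("w1.pkl","wb"))
cv2.imwrite("pics/w1.png",im[:,:,::-1])
cv2.imwrite("pics/w1c.png",cv2.resize(im[110:310,180:380,::-1],None,fx=3,fy=3,interpolation=cv2.INTER_CUBIC))
E
```

```text
[-0.2  -0.32 -0.39  2.02  0.16  0.96 -0.57] [464.5 196.9 313.6] [ 0.002 -0.001 -0.006 -0.002 -0.     0.    -0.003]
```

View pics/w1.png

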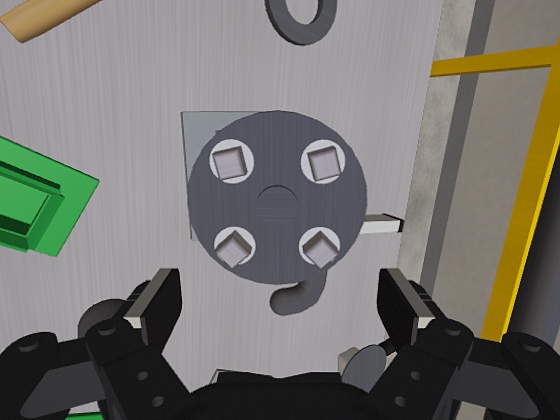

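View pics/w1c.png

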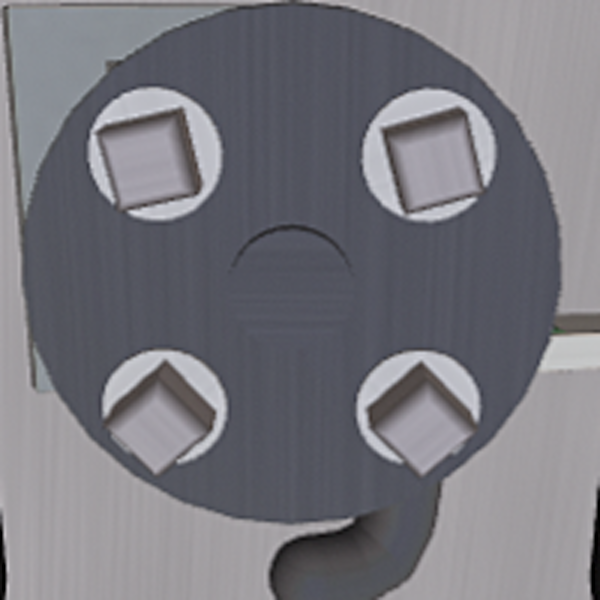

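```bash
python3 - <<'E'
from h import *
import pickle
s,m,im=pickle.load(open("w1.pkl","rb"))
c=[(325,162),(231,162),(234,247),(321,247)]
t=[cv2.resize(im[y-24:y+24,x-24:x+24,::-1],None,fx=8,fy=8,interpolation=cv2.INTER_CUBIC) for x,y in c]
o=np.vstack([np.hstack([t[1],t[0]]),np.hstack([t[2],t[3]])])
o=cv2.convertScaleAbs(o,alpha=1.2)
o=cv2.copyMakeBorder(o[:, :],0,0,0,0,cv2.BORDER_CONSTANT)
print(o.shape);cv2.imwrite("pics/b4.png",o[:384]);cv2.imwrite("pics/b4b.png",o[384:])
E
```

```text
(768, 768, 3)
```

View pics/b4.png

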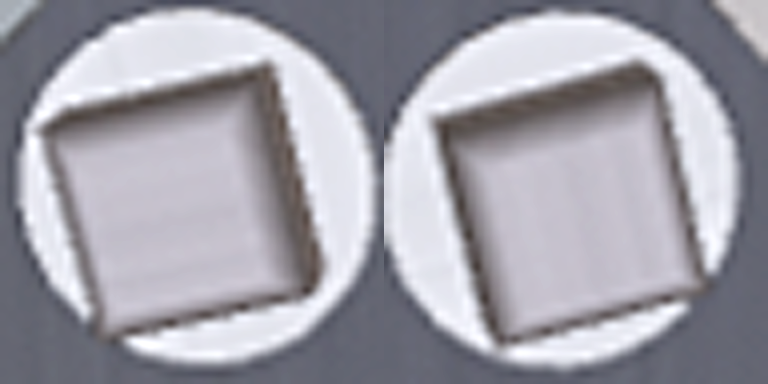

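View pics/b4b.png

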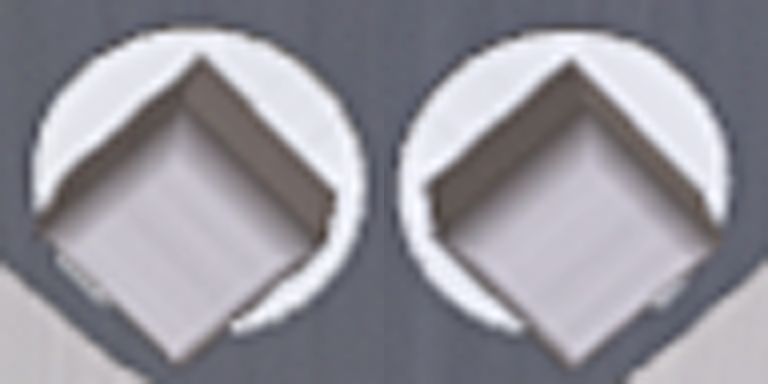

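```bash
cat > fit.py <<'E'
from rig import *
from h import *
import pickle
s,m,im=pickle.load(open("w1.pkl","rb"))
c=[(325,162),(231,162),(234,247),(321,247)]
T=lambda i,p:np.array([c[i][0]-24+(p[0]+.5)/8-.5,c[i][1]-24+(p[1]+.5)/8-.5])
# points: (bolt, px, h)
pts=[(1,(45,130),18),(1,(100,335),18),(1,(310,292),18),(1,(270,62),2),(1,(322,270),2),
(0,(116,345),18),(0,(321,290),18),(0,(48,118),2),(0,(261,62),2),
(2,(38,225),18),(2,(178,362),18),(2,(322,235),18),(2,(202,55),2),(2,(335,190),2),
(3,(188,365),18),(3,(334,238),18),(3,(188,62),2),(3,(41,190),2)]
wash={1:dict(l=18,r=376,t=8,b=365),0:dict(r=356,t=10,b=367),2:dict(l=33,r=366,t=25),3:dict(l=14,r=344,t=30)}
th=np.linspace(0,2*np.pi,120)
def corners(a): return 12.5*np.sqrt(2)*np.array([[np.cos(a+k*np.pi/2+np.pi/4),np.sin(a+k*np.pi/2+np.pi/4)] for k in range(4)])
def res(v):
    F=flange(*v[:3]);r=[]
    for b,p,h in pts:
        uv=proj(m,[boltP(F,b,h,q) for q in corners(v[3+b])])-T(b,p)
        r+=list(uv[np.argmin((uv**2).sum(1))])
    for b,d in wash.items():
        uv=proj(m,[boltP(F,b,2,20.5*np.array([np.cos(t),np.sin(t)])) for t in th])
        for k,x in d.items():
            if k in'lr': r.append((uv[:,0].min() if k=='l' else uv[:,0].max())-T(b,(x,0))[0])
            else: r.append((uv[:,1].min() if k=='t' else uv[:,1].max())-T(b,(0,x))[1])
    return r
so=least_squares(res,[551,184,.084,.26,.26,.75,.75],loss='soft_l1')
print(so.x.round(3));print(np.round(res(so.x),1))
np.save("fit.npy",so.x)
o=cv2.resize(im[110:310,180:380,::-1],None,fx=3,fy=3,interpolation=cv2.INTER_CUBIC)
F=flange(*so.x[:3])
for b in range(4):
    for h,col in((18,(0,255,0)),(2,(0,0,255))):
        q=proj(m,[boltP(F,b,h,k) for k in corners(so.x[3+b])]);q=((q-[180,110]+.5)*3-.5)
        cv2.polylines(o,[np.int32(q.round())],1,col)
    q=proj(m,[boltP(F,b,2,20.5*np.array([np.cos(t),np.sin(t)])) for t in th]);q=((q-[180,110]+.5)*3-.5)
    cv2.polylines(o,[np.int32(q.round())],1,(255,0,0))
cv2.imwrite("pics/ov.png",o)
E
python3 fit.py
```

```text
[5.48616e+02 1.87833e+02 7.50000e-02 2.64000e-01 2.17000e-01 7.34000e-01
 7.90000e-01]
[-0.7 -0.9 -0.1  0.8  0.7  0.4  0.9 -0.4  0.8 -0.1 -1.   0.6  0.7  0.4
 -0.3 -0.4 -0.4 -0.4 -0.5  0.2  0.1  0.7  0.9  0.8 -0.1 -0.7  0.5 -0.2
 -0.1  0.8  0.8  0.  -0.7 -1.1 -0.5 -0.6  0.5 -0.2  0.  -0.6 -0.6  0.3
 -0.4  0.3 -0.5  0.3  0.1 -0.4  0.2]
```

View pics/ov.png

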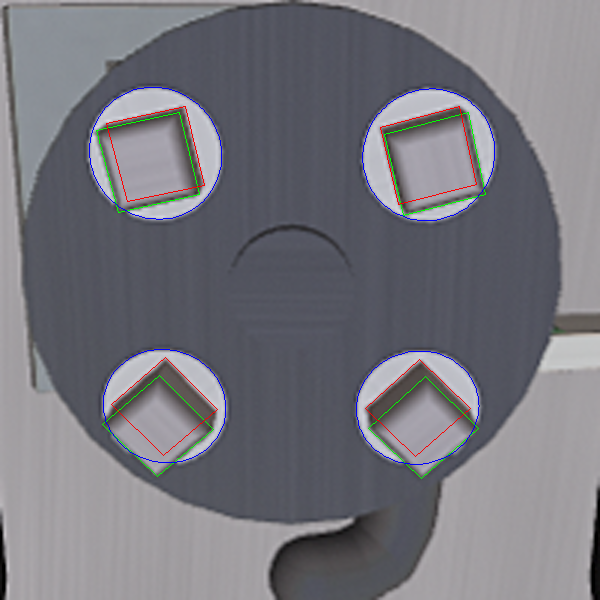

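```bash
python3 - <<'E'
from rig import *; from h import *
delta(state(),[586,-201,205],toolR(1.1))
E
```

```text
linear [-406.7, 22.3, 138.3] rot [0.4768, 0.2659, -0.9935] rows 6.9
```

Call:
move_arm(
  linear=[
    [-407,22,138],
    [-407,22,138],
    [-407,22,138],
    [-407,22,138],
    [-407,22,138],
    [-407,22,138],
    [-407,22,138],
    [-407,22,138],
    [-407,22,138],
    [-407,22,138],
  ],
  rotation=[
    [0.477,0.266,-0.994],
    [0.477,0.266,-0.994],
    [0.477,0.266,-0.994],
    [0.477,0.266,-0.994],
    [0.477,0.266,-0.994],
    [0.477,0.266,-0.994],
    [0.477,0.266,-0.994],
    [0.477,0.266,-0.994],
    [0.477,0.266,-0.994],
    [0.477,0.266,-0.994],
  ],
  hand=[-1,-1,-1,-1,-1,-1,-1,-1,-1,-1],
)

```text
time_s: 2.45
position: [585.8, -200.4, 205.2]
orientation: [0.233, 0.973, 0.0, -0.0]
ft_force: [0.3, 0.1, 0.1]
finger_gap: 1.0
```

```bash
python3 - <<'E'
from rig import *; from h import *
import pickle
s=state();m=camera_model("wrist");im=read_camera("wrist");print(s["qpos"].round(2),s["position"].round(1),s["qvel"].round(3),psi_of(s))
pickle.dump((s,m,im),open("w2.pkl","wb"))
cv2.imwrite("pics/w2.png",im[:,:,::-1])
print(proj(m,[[586.4,-200.9,127],[586.4,-200.9,8]]))
E
```

```text
[ 0.01  0.34  0.32  1.53 -0.11  1.29  1.44] [ 585.8 -200.4  205.2] [-0.02  -0.029 -0.019  0.005  0.001  0.002 -0.003] 1.1010503180565991
[[277.63153993 220.61382238]
 [277.97089832 183.11760713]]
```

View pics/w2.png

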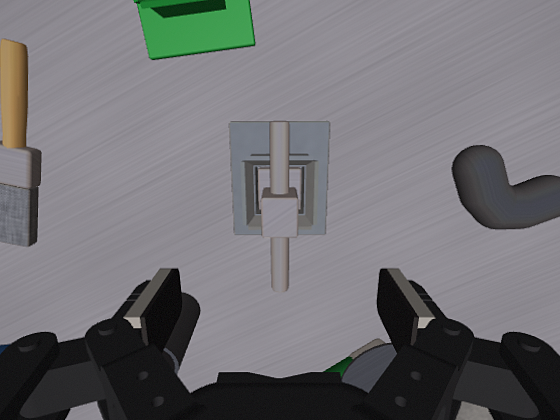

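```bash
python3 - <<'E'
from rig import *; from h import *
import pickle
s,m,im=pickle.load(open("w2.pkl","rb"))
cv2.imwrite("pics/w2c.png",cv2.resize(im[110:300,220:340,::-1],None,fx=4,fy=4,interpolation=cv2.INTER_CUBIC)[:600])
cv2.imwrite("pics/w2d.png",cv2.resize(im[170:300,230:330,::-1],None,fx=6,fy=6,interpolation=cv2.INTER_CUBIC)[:780])
mc=camera_model("scene");print(atz(mc,[[161,287]],90))
E
```

```text
[[ 665.59127961 -372.27385898   90.        ]]
```

View pics/w2c.png

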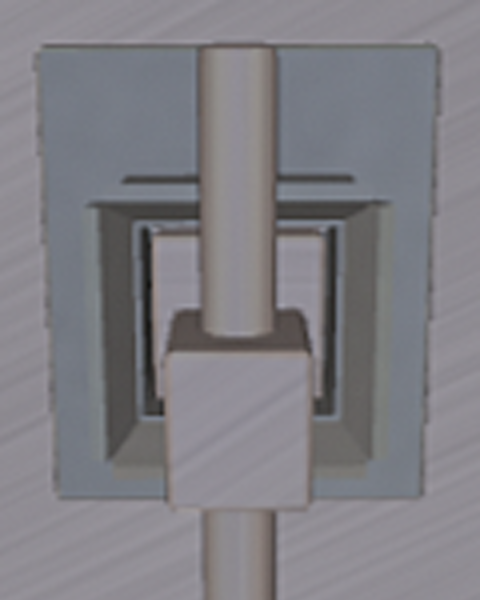

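```bash
python3 - <<'E'
from rig import *; from h import *
import pickle
s,m,im=pickle.load(open("w2.pkl","rb"))
g=lambda p:[220+(p[0]+.5)/4-.5,110+(p[1]+.5)/4-.5]
P=atz(m,[g(p) for p in [(38,45),(440,45),(425,497),(58,497)]],8);print(P.round(1).tolist(),P.mean(0));print([np.linalg.norm(P[i]-P[(i+1)%4]).round(1) for i in range(4)])
H=atz(m,[g(p) for p in [(165,350),(313,350),(312,510),(167,510)]],127);print(H.mean(0),[np.linalg.norm(H[i]-H[(i+1)%4]).round(1) for i in range(4)])
d=P[1]+P[2]*0-P[2];print("yaw plate x",np.arctan2(*(P[0]-P[3])[[1,0]]),np.arctan2(*(P[1]-P[2])[[1,0]]),"y",np.arctan2(*(P[1]-P[0])[[1,0]]),np.arctan2(*(P[2]-P[3])[[1,0]]))
# mouth outer corners z=61
M=atz(m,[g(p) for p in [(90,203),(388,203),(368,475),(112,475)]],61);print("mouth",M.mean(0),[np.linalg.norm(M[i]-M[(i+1)%4]).round(1) for i in range(4)])
E
```

```text
[[509.0, -215.4, 8.0], [553.7, -127.3, 8.0], [660.3, -180.0, 8.0], [615.1, -269.0, 8.0]] [ 584.533929   -197.93356096    8.        ]
[np.float64(98.7), np.float64(118.9), np.float64(99.8), np.float64(118.9)]
[ 584.91995827 -198.73210083  127.        ] [np.float64(25.3), np.float64(29.4), np.float64(25.7), np.float64(29.4)]
yaw plate x 2.6733158680139777 2.682301776079745 y 1.1008127832805534 1.1006383040624748
mouth [ 586.37457042 -199.24161809   61.        ] [np.float64(64.0), np.float64(62.3), np.float64(58.5), np.float64(62.3)]
```

```bash
python3 - <<'E'
from rig import *; from h import *
delta(state(),[585.2,-199.2,98],toolR(1.103))
E
```

```text
linear [1.0, -0.2, 107.7] rot [0.0008, 0.0007, -0.0005] rows 1.7
```

Call:
move_arm(
  linear=[
    [1,0,40],
    [1,0,80],
    [1,0,108],
    [1,0,108],
    [1,0,108],
    [1,0,108],
    [1,0,108],
    [1,0,108],
    [1,0,108],
    [1,0,108],
  ],
  rotation=[
    [0,0,0],
    [0,0,0],
    [0,0,0],
    [0,0,0],
    [0,0,0],
    [0,0,0],
    [0,0,0],
    [0,0,0],
    [0,0,0],
    [0,0,0],
  ],
  hand=[-1,-1,-1,-1,1,1,1,1,1,1],
  squeeze=90,
)

```text
time_s: 3.75
position: [585.9, -200.0, 99.0]
orientation: [0.232, 0.973, 0.0, 0.001]
ft_force: [-0.7, 0.6, 6.3]
finger_gap: 0.29
```

```bash
python3 - <<'E'
from rig import *; from h import *
s=state();print({k:np.round(v,3) for k,v in s.items()})
im=read_camera("side");cv2.imwrite("pics/s3.png",cv2.resize(im[170:300,260:400,::-1],None,fx=4,fy=4,interpolation=cv2.INTER_CUBIC))
E
```

```text
{'time_s': np.float64(3.75), 'qpos': array([ 0.02 ,  0.426,  0.298,  1.648, -0.138,  1.085,  1.459]), 'qvel': array([ 0.001,  0.   , -0.001,  0.001, -0.001, -0.   , -0.001]), 'effort': array([ 1.2000e-02, -5.8725e+01,  5.5430e+00, -3.2782e+01, -1.5000e-02,
       -1.6100e-01, -2.1000e-02]), 'position': array([ 585.879, -199.985,   98.973]), 'orientation': array([0.232, 0.973, 0.   , 0.001]), 'ft_force': array([-0.722,  0.625,  6.346]), 'moment': array([ 0.037,  0.117, -0.01 ]), 'finger_gap': np.float64(0.29)}
```

View pics/s3.png

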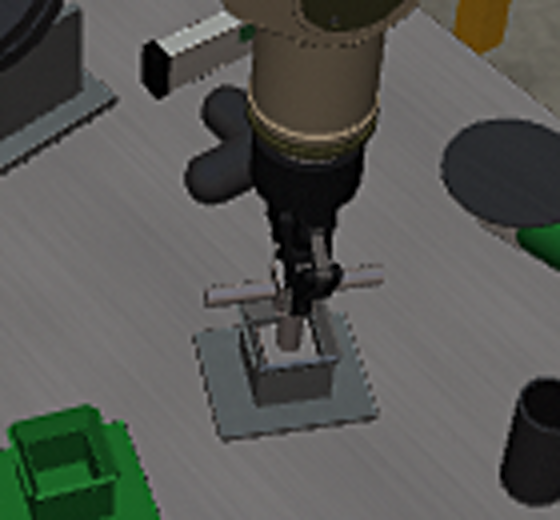

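Call:
move_arm(
  linear=[
    [0,0,-30],
    [0,0,-70],
    [0,0,-120],
    [0,0,-160],
    [0,0,-160],
  ],
  rotation=[
    [0,0,0],
    [0,0,0],
    [0,0,0],
    [0,0,0],
    [0,0,0],
  ],
  hand=[1,1,1,1,1],
)

```text
time_s: 4.42
position: [586.0, -200.3, 260.7]
orientation: [0.232, 0.973, 0.0, 0.003]
ft_force: [-0.2, 0.0, -4.9]
finger_gap: 0.288
```

```bash
cat >> h.py <<'E'
FL=(549.2,187.0,.079)
def wp(b,psi,hs,ex=0,ey=0,fl=None,off=(0,0)):
    """TCP pose with socket origin hs above face at bolt b; wrench axis at tool (ex,ey)"""
    F=flange(*(fl or FL)); Rt=toolR(psi,F[0])
    return boltP(F,b,hs,off)-Rt@np.array([ex,ey,91.]),Rt
E
python3 - <<'E'
from rig import *; from h import *
s=state();print(s["position"].round(1),s["ft_force"].round(1),s["moment"].round(3),s["qvel"].round(2))
P,Rt=wp(0,.264,80);print(P);delta(s,P,Rt)
E
```

```text
[ 586.  -200.3  260.7] [-0.2  0.  -4.9] [0.031 0.007 0.024] [-0.    0.04 -0.01  0.08 -0.   -0.04  0.  ]
[497.24621437 225.44623477 334.30354748]
linear [271.2, 339.7, -74.5] rot [-0.4254, -0.317, 0.7418] rows 7.1
```

Call:
move_arm(
  linear=[
    [20,25,-40],
    [57,72,-74],
    [95,119,-74],
    [132,166,-74],
    [170,213,-74],
    [207,260,-74],
    [240,300,-74],
    [262,328,-74],
    [271,340,-74],
    [271,340,-74],
    [271,340,-74],
  ],
  rotation=[
    [0,0,0],
    [-0.043,-0.032,0.074],
    [-0.106,-0.079,0.185],
    [-0.17,-0.127,0.297],
    [-0.234,-0.174,0.408],
    [-0.298,-0.222,0.519],
    [-0.361,-0.269,0.63],
    [-0.404,-0.301,0.705],
    [-0.425,-0.317,0.742],
    [-0.425,-0.317,0.742],
    [-0.425,-0.317,0.742],
  ],
  hand=[1,1,1,1,1,1,1,1,1,1,1],
)

```text
time_s: 5.8
position: [496.8, 224.6, 330.4]
orientation: [0.557, 0.79, 0.163, 0.196]
ft_force: [-0.2, -0.7, -3.8]
finger_gap: 0.29
```

```bash
cat > look.py <<'E'
import sys
from rig import *; from h import *
import pickle
n=sys.argv[1]
s=state();print(s["time_s"],s["position"].round(1),s["qpos"].round(2),s["ft_force"].round(1),s["moment"].round(3),s["qvel"].round(2),s["finger_gap"])
d=dict(s=s)
for k in sys.argv[2:]:
    d[k]=(camera_model(k),read_camera(k))
    cv2.imwrite(f"pics/{n}_{k}.png",d[k][1][:,:,::-1])
pickle.dump(d,open(n+".pkl","wb"))
E
python3 look.py v1 side scene wrist; python3 - <<'E'
from h import *
a=cv2.imread("pics/v1_side.png");cv2.imwrite("pics/v1s.png",cv2.resize(a[90:220,195:325],None,fx=6,fy=6,interpolation=cv2.INTER_CUBIC)[:600])
a=cv2.imread("pics/v1_scene.png");cv2.imwrite("pics/v1c.png",cv2.resize(a[130:260,290:410],None,fx=6,fy=6,interpolation=cv2.INTER_CUBIC)[:600])
E
```

```text
5.8 [496.8 224.6 330.4] [-0.39 -0.21 -0.25  1.92  0.26  1.   -0.4 ] [-0.2 -0.7 -3.8] [-0.1    0.968 -0.042] [ 0.   -0.    0.01 -0.01  0.   -0.   -0.01] 0.2900664925649611
```

View pics/v1s.png

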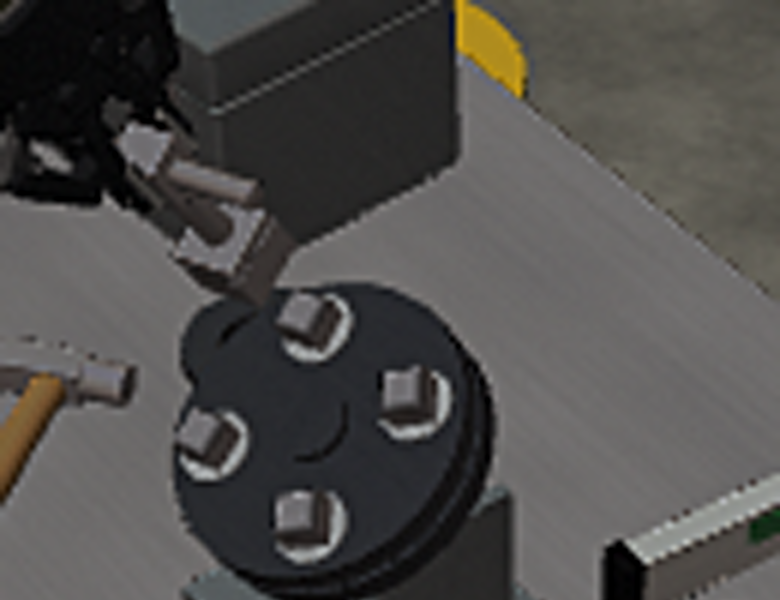

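View pics/v1c.png

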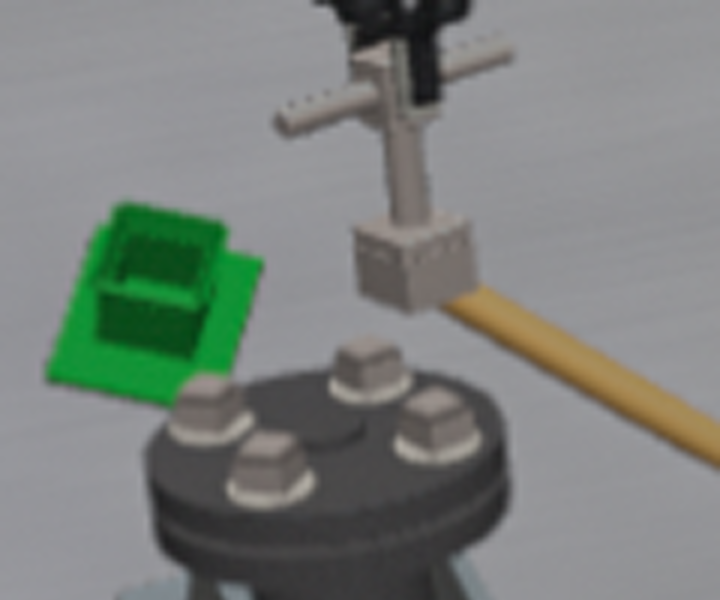

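View pics/v1_wrist.png

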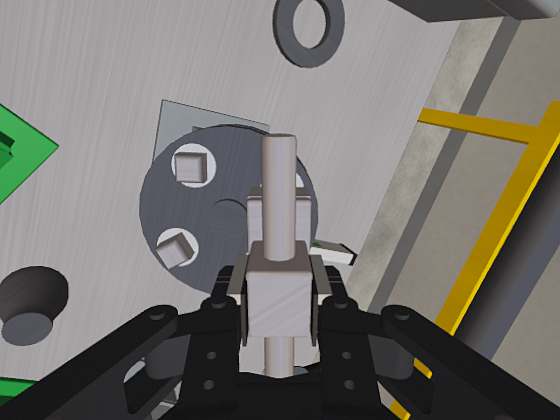

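```bash
python3 - <<'E'
from h import *
a=cv2.imread("pics/v1_wrist.png");cv2.imwrite("pics/v1w.png",cv2.resize(a[120:350,200:350],None,fx=5,fy=5,interpolation=cv2.INTER_CUBIC)[:600])
cv2.imwrite("pics/v1w2.png",cv2.resize(a[225:350,200:350],None,fx=5,fy=5,interpolation=cv2.INTER_CUBIC)[:600])
E
```

```text
(no output)
```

View pics/v1w.png

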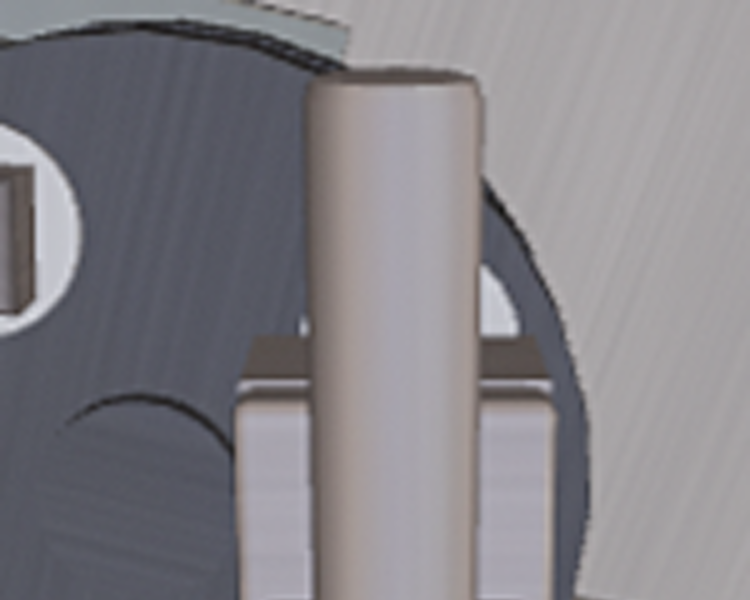

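View pics/v1w2.png

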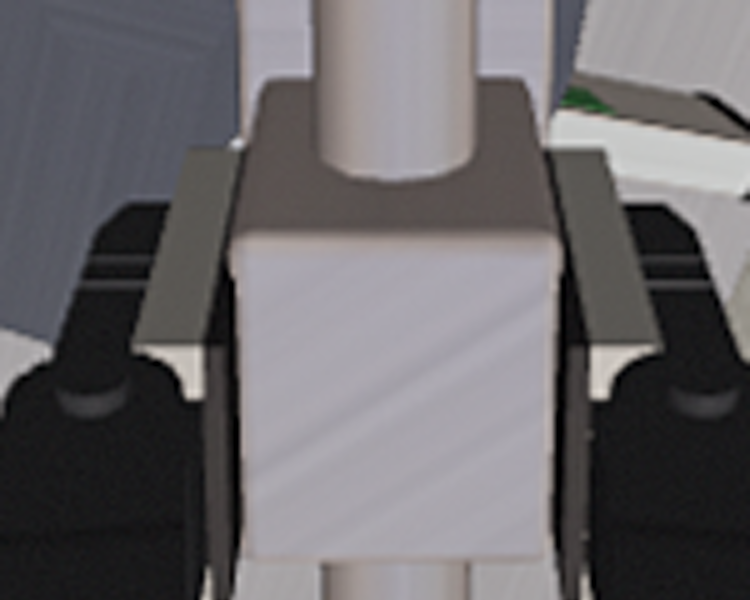

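```bash
cat > wfit.py <<'E'
from h import *
import pickle
d=pickle.load(open("v1.pkl","rb"));s=d["s"];m,im=d["wrist"]
A=lambda x,y:(200+(x+.5)/5-.5,120+(y+.5)/5-.5); B=lambda x,y:(200+(x+.5)/5-.5,225+(y+.5)/5-.5)
# wrench pts (x along tool x, y along -tool... left in image = -tool y)
obs=[((15,-13,119),B(237,235)),((15,13,119),B(560,235)),((-15,-13,119),B(245,557)),((-15,13,119),B(550,557)),
((15,-13,85),B(262,82)),((15,13,85),B(535,82)),((20,-20,36),A(238,392)),((20,20,36),A(553,392)),((20,-20,0),A(250,337)),((20,20,0),A(542,337)),
((65,-7,102),A(305,85)),((65,7,102),A(482,85)),((65,0,109),A(395,82)),]
Rt=R.from_quat(s["orientation"]).as_matrix();p=s["position"]
def w2t(v,q): # wrench pt (x,y,z) -> tool: x, y(tool y), -z ; about grip point z=110
    q=np.array(q,float); q=np.array([q[0],q[1],110-q[2]])
    return R.from_rotvec(v[3:6]).apply(q)+np.array([v[0],v[1],-19+v[2]])
def res(v): return np.concatenate([proj(m,p+Rt@w2t(v,q))[0]-np.array(o) for q,o in obs])
so=least_squares(res,np.zeros(6),loss='soft_l1');print(so.x.round(4));print(res(so.x).reshape(-1,2).round(1).tolist())
np.save("wt.npy",so.x)
o=w2t(so.x,(0,0,0));print("origin in tool",o)
# check in ext cams
for k in("side","scene"):
    print(k,proj(d[k][0],[p+Rt@w2t(so.x,q) for q in [(20,20,0),(20,-20,0),(-20,-20,0),(-20,20,0),(20,20,36),(20,-20,36),(-20,-20,36),(-20,20,36)]]).round(1).tolist())
E
python3 wfit.py
```

```text
[-8.1120e-01  9.1660e-01  1.9611e+00 -4.0000e-04  7.3000e-03 -2.2000e-03]
[[-1.3, -0.1], [0.8, -0.3], [-0.6, 0.4], [1.0, 0.2], [0.2, -3.0], [-0.9, -3.2], [-0.5, 2.3], [0.8, 2.1], [1.6, -0.4], [-1.5, -0.7], [0.1, 0.0], [0.3, -0.1], [-0.1, 2.3]]
origin in tool [-6.42295065e-03  9.57502211e-01  9.29581828e+01]
side [[235.1, 127.4], [229.0, 138.1], [238.7, 141.5], [244.8, 130.6], [229.8, 121.7], [223.6, 132.6], [233.4, 135.9], [239.6, 124.8]]
scene [[371.0, 178.5], [362.1, 175.2], [351.0, 179.5], [359.7, 183.0], [369.8, 166.5], [360.8, 163.4], [349.6, 167.6], [358.4, 170.8]]
```

```bash
cat > ov.py <<'E'
import sys,pickle
from h import *
n=sys.argv[1];fl=[float(x) for x in sys.argv[2:5]];box=[int(x) for x in sys.argv[5:9]];k=int(sys.argv[9]);cam=sys.argv[10] if len(sys.argv)>10 else "wrist"
d=pickle.load(open(n+".pkl","rb"));m,im=d[cam]
x0,y0,x1,y1=box
o=cv2.resize(im[y0:y1,x0:x1,::-1],None,fx=k,fy=k,interpolation=cv2.INTER_CUBIC)
F=flange(*fl);th=np.linspace(0,2*np.pi,120)
def dr(P,c): q=(proj(m,P)-[x0,y0]+.5)*k-.5; cv2.polylines(o,[np.int32(q.round())],1,c)
for b in range(4): dr([boltP(F,b,2,20.5*np.array([np.cos(t),np.sin(t)])) for t in th],(255,0,0))
dr([F[1]+F[0]@np.array([88*np.cos(t),88*np.sin(t),0]) for t in th],(0,0,255))
cv2.imwrite(f"pics/ov_{n}.png",o)
E
python3 ov.py v1 548.6 187.8 .075 130 110 330 300 4
```

```text
(no output)
```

View pics/ov_v1.png

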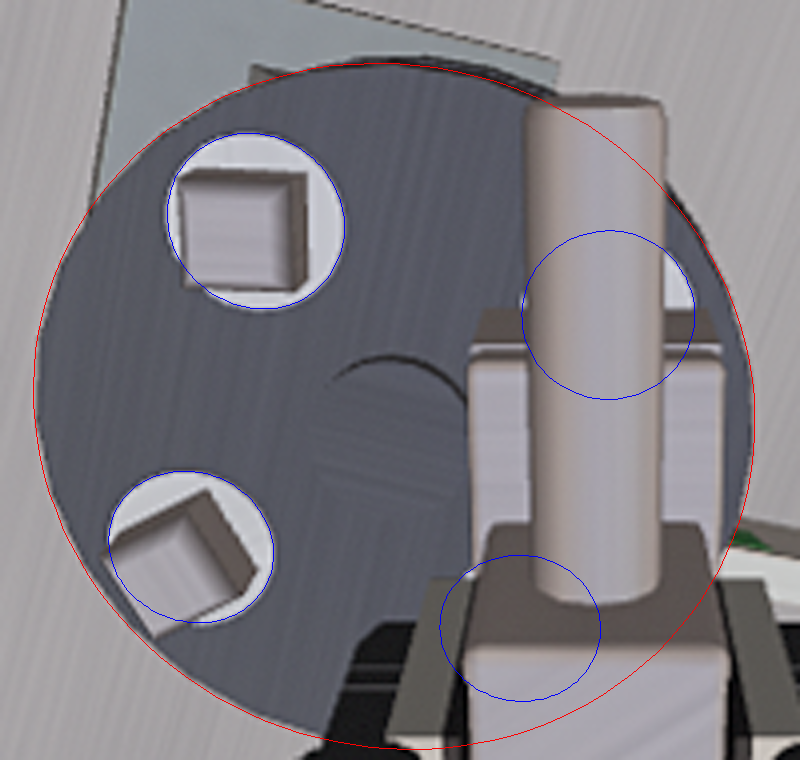

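```bash
sed -i 's/^FL=.*/FL=(548.6,187.8,.075)/; s/np.array(\[ex,ey,91.\])/np.array([ex,ey,93.])/; s/def wp(b,psi,hs,ex=0,ey=0/def wp(b,psi,hs,ex=0,ey=.96/' h.py
cat > go.py <<'E'
import sys
from rig import *; from h import *
b,psi,hs=int(sys.argv[1]),float(sys.argv[2]),float(sys.argv[3]);off=[float(x) for x in sys.argv[4:6]] or (0,0)
s=state();P,Rt=wp(b,psi,hs,off=off);delta(s,P,Rt)
F=flange(*FL);Rm=R.from_quat(s["orientation"]).as_matrix()
o=F[0].T@(s["position"]+Rm@np.array([0,.96,93])-F[1])
print("t",s["time_s"],"socket rel bolt (face frame)",(o-[BS[b,0],BS[b,1],0]).round(1),"psi",round(float(psi_of(s,F[0])),3),"tilt",(F[0].T@Rm[:,2]).round(3),"f face",(F[0].T@s["ft_force"]).round(1),"mom",(F[0].T@s["moment"]).round(3),"q7",s["qpos"][6].round(2),"gap",s["finger_gap"].round(3),"qv",np.abs(s["qvel"]).max().round(3))
E
python3 go.py 0 .264 34
```

```text
linear [1.0, 0.9, 41.3] rot [-0.0049, -0.0036, 0.0017] rows 0.7Traceback (most recent call last):
  File "go.py", line 7, in <module>
    print("t",s["time_s"],"socket rel bolt (face frame)",(o-[BS[b,0],BS[b,1],0]).round(1),"psi",round(float(psi_of(s,F[0])),3),"tilt",(F[0].T@Rm[:,2]).round(3),"f face",(F[0].T@s["ft_force"]).round(1),"mom",(F[0].T@s["moment"]).round(3),"q7",s["qpos"][6].round(2),"gap",s["finger_gap"].round(3),"qv",np.abs(s["qvel"]).max().round(3))
                                                                                                                                                                                                                                                                              ^^^^^^^^^^^^^^^^^^^^^
AttributeError: 'float' object has no attribute 'round'
```

Call:
move_arm(
  linear=[
    [1,1,20],
    [1,1,40],
    [1,1,41],
    [1,1,41],
  ],
  rotation=[
    [-0.005,-0.004,0],
    [-0.005,-0.004,0],
    [-0.005,-0.004,0],
    [-0.005,-0.004,0],
  ],
  hand=[1,1,1,1],
)

```text
time_s: 6.45
position: [517.6, 228.8, 297.1]
orientation: [0.557, 0.789, 0.165, 0.2]
ft_force: [-0.5, 0.5, -4.4]
finger_gap: 0.29
```

```bash
sed -i 's/s\["finger_gap"\].round(3)/round(float(s["finger_gap"]),3)/' go.py; python3 go.py 0 .264 8; python3 look.py v2 side wrist scene;python3 - <<'E'
from h import *
a=cv2.imread("pics/v2_side.png");b=cv2.resize(a[100:200,200:300],None,fx=5,fy=5,interpolation=cv2.INTER_CUBIC)
a=cv2.imread("pics/v2_scene.png");cv2.imwrite("pics/v2.png",np.hstack([b[:,:390],cv2.resize(a[140:240,310:390],None,fx=5,fy=5,interpolation=cv2.INTER_CUBIC)]))
E
```

```text
linear [-0.9, -0.8, 27.3] rot [0.0016, -0.0002, 0.0025] rows 0.4
t 6.45 socket rel bolt (face frame) [ 0.6  1.1 35.3] psi 0.266 tilt [ 0.001  0.001 -1.   ] f face [-2.6  0.5 -3.5] mom [0.031 0.984 0.027] q7 -0.43 gap 0.29 qv 0.01
6.45 [517.6 228.8 297.1] [-0.39 -0.15 -0.25  1.94  0.3   0.92 -0.43] [-0.5  0.5 -4.4] [-0.061  0.983  0.039] [-0.   -0.01 -0.   -0.01  0.   -0.   -0.  ] 0.28961678064719554
```

View pics/v2.png

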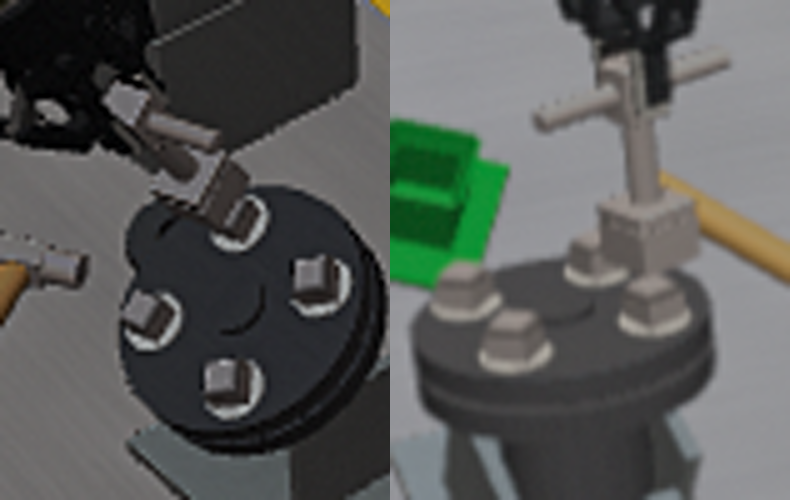

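View pics/v2_wrist.png

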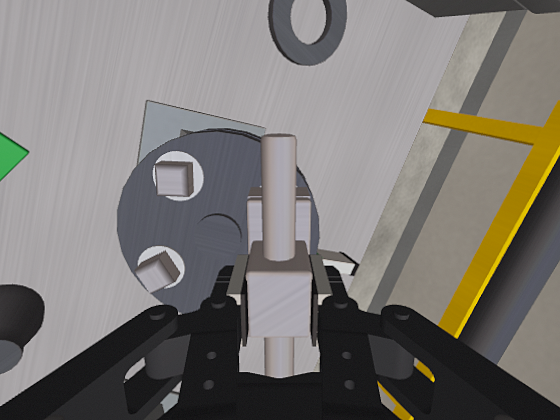

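Call:
move_arm(
  linear=[
    [-1,-1,6],
    [-1,-1,12],
    [-1,-1,17],
    [-1,-1,17],
  ],
  rotation=[
    [0,0,0],
    [0,0,0],
    [0,0,0],
    [0,0,0],
  ],
  hand=[1,1,1,1],
)

```text
time_s: 7.1
position: [525.5, 228.2, 280.7]
orientation: [0.557, 0.789, 0.165, 0.2]
ft_force: [1.0, -0.5, -4.0]
finger_gap: 0.289
```

```bash
python3 go.py 0 .264 8
```

```text
linear [-0.1, 1.0, 9.2] rot [0.0001, -0.0, 0.003] rows 0.1
t 7.1 socket rel bolt (face frame) [-1.  -0.2 17.2] psi 0.267 tilt [ 0.  0. -1.] f face [-1.2 -0.6 -3.9] mom [0.037 1.007 0.065] q7 -0.44 gap 0.289 qv 0.009
```

Call:
move_arm(
  linear=[
    [0,1,5],
    [0,1,10],
    [0,1,10],
  ],
  rotation=[
    [0,0,0],
    [0,0,0],
    [0,0,0],
  ],
  hand=[1,1,1],
)

```text
time_s: 7.48
position: [531.3, 228.9, 272.6]
orientation: [0.557, 0.789, 0.165, 0.2]
ft_force: [-0.4, 0.1, -4.3]
finger_gap: 0.288
```

```bash
python3 go.py 0 .264 6
```

```text
linear [-0.1, -0.0, 1.3] rot [0.0003, -0.0, 0.0029] rows 0.0
t 7.475 socket rel bolt (face frame) [0.  0.1 7.3] psi 0.267 tilt [ 0.  0. -1.] f face [-2.5  0.1 -3.6] mom [-0.055  1.006 -0.039] q7 -0.45 gap 0.288 qv 0.008
```

Call:
move_arm(
  linear=[
    [0,0,1],
    [0,0,1],
    [0,0,1],
    [0,0,1],
    [0,0,1],
    [0,0,1],
    [0,0,1],
    [0,0,1],
    [0,0,1],
  ],
  rotation=[
    [0,0,0.13],
    [0,0,0.26],
    [0,0,0.39],
    [0,0,0.52],
    [0,0,0.65],
    [0,0,0.78],
    [0,0,0.9],
    [0,0,0.94],
    [0,0,0.94],
  ],
  hand=[1,1,1,1,1,1,1,1,1],
)

```text
time_s: 8.6
position: [532.3, 228.5, 272.7]
orientation: [0.854, 0.451, 0.238, 0.104]
ft_force: [2.1, -2.8, -3.8]
finger_gap: 0.286
```

```bash
sed -i 's/ey=.96/ey=0/; s/np.array(\[BS\[i,0\]+off\[0\]/np.array([BS[i,0]+off[0]/' h.py; sed -i 's/np.array(\[0,.96,93\])/np.array([0,0,93])/; s/off=\[float(x) for x in sys.argv\[4:6\]\] or (0,0)/off=[float(x) for x in sys.argv[4:6]] or (-.95,0)/' go.py; python3 go.py 0 -.68 40
```

```text
linear [-0.1, -1.1, -33.1] rot [0.0016, -0.0011, 0.0068] rows 0.5
t 8.6 socket rel bolt (face frame) [ 0.2 -0.6  6.9] psi -0.673 tilt [ 0.002 -0.    -1.   ] f face [-0.2 -3.  -4.2] mom [-0.732  0.27   0.05 ] q7 -1.38 gap 0.286 qv 0.022
```

Call:
move_arm(
  linear=[
    [0,0,0],
    [0,0,-15],
    [0,0,-38],
    [0,0,-38],
  ],
  rotation=[
    [0,0,-0.15],
    [0,0,-0.15],
    [0,0,-0.15],
    [0,0,-0.15],
  ],
  hand=[1,1,1,1],
)

```text
time_s: 9.1
position: [512.7, 228.8, 308.1]
orientation: [0.818, 0.513, 0.232, 0.121]
ft_force: [-0.7, 0.9, -3.9]
finger_gap: 0.284
```

```bash
python3 go.py 2 .734 45
```

```text
linear [-117.8, -31.8, 1.6] rot [0.0054, -0.0023, -1.2593] rows 6.7
t 9.1 socket rel bolt (face frame) [86.  86.2 47.3] psi -0.525 tilt [ 0.005  0.003 -1.   ] f face [-2.5  0.9 -3. ] mom [0.018 1.003 0.023] q7 -1.21 gap 0.284 qv 0.032
```

Call:
move_arm(
  linear=[
    [-17,-5,1],
    [-34,-9,1],
    [-51,-14,1],
    [-68,-18,1],
    [-85,-23,1],
    [-102,-28,1],
    [-118,-32,1],
    [-118,-32,1],
    [-118,-32,1],
  ],
  rotation=[
    [0,0,-0.18],
    [0,0,-0.36],
    [0,0,-0.54],
    [0,0,-0.72],
    [0,0,-0.9],
    [0,0,-1.08],
    [0.005,-0.002,-1.26],
    [0.005,-0.002,-1.26],
    [0.005,-0.002,-1.26],
  ],
  hand=[1,1,1,1,1,1,1,1,1],
)

```text
time_s: 10.22
position: [445.3, 136.7, 261.3]
orientation: [0.36, 0.897, 0.113, 0.231]
ft_force: [-0.3, -0.0, -4.3]
finger_gap: 0.289
```

```bash
python3 go.py 2 .734 20; python3 look.py v3 wrist
```

```text
linear [-0.1, 1.3, 23.8] rot [-0.0028, -0.0009, -0.0013] rows 0.4
t 10.225 socket rel bolt (face frame) [-2.2 -0.9 43.8] psi 0.733 tilt [-0.003 -0.001 -1.   ] f face [-2.4  0.  -3.6] mom [-0.011  0.985 -0.012] q7 0.12 gap 0.289 qv 0.015
10.225 [445.3 136.7 261.3] [-0.5  -0.41 -0.05  2.21  0.28  0.89  0.12] [-0.3 -0.  -4.3] [-0.078  0.982 -0.016] [ 0.01  0.01 -0.01 -0.01  0.    0.    0.01] 0.2886356013027128
```

View pics/v3_wrist.png

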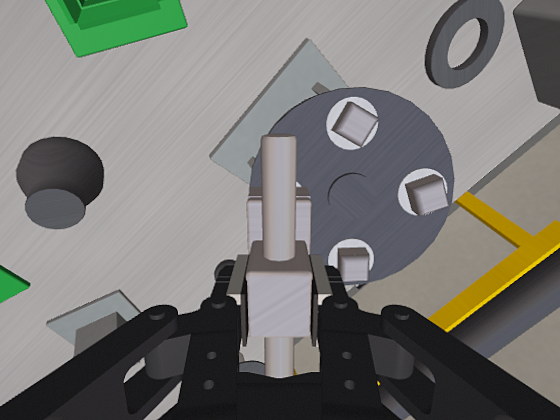

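```bash
cat > ov2.py <<'E'
import sys,pickle
from h import *
n=sys.argv[1];ang=[float(x) for x in sys.argv[2:6]];x0,y0,x1,y1,k=[int(x) for x in sys.argv[6:11]];fl=[float(x) for x in sys.argv[11:14]] or FL
d=pickle.load(open(n+".pkl","rb"));m,im=d["wrist"]
o=cv2.resize(im[y0:y1,x0:x1,::-1],None,fx=k,fy=k,interpolation=cv2.INTER_CUBIC)
F=flange(*fl);th=np.linspace(0,2*np.pi,120)
def dr(P,c): q=(proj(m,P)-[x0,y0]+.5)*k-.5; cv2.polylines(o,[np.int32(q.round())],1,c)
for b in range(4):
    dr([boltP(F,b,2,20.5*np.array([np.cos(t),np.sin(t)])) for t in th],(255,0,0))
    for h,c in((18,(0,255,0)),(2,(0,0,255))):
        dr([boltP(F,b,h,12.5*np.sqrt(2)*np.array([np.cos(a),np.sin(a)])) for a in ang[b]+np.pi/4+np.arange(4)*np.pi/2],c)
cv2.imwrite(f"pics/ov_{n}.png",o)
E
python3 ov2.py v3 -.51 .217 .734 .79 310 80 470 290 3
```

```text
(no output)
```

View pics/ov_v3.png

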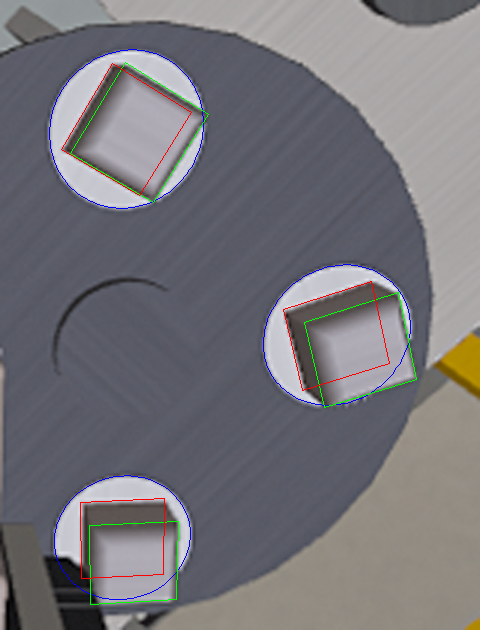

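Call:
move_arm(
  linear=[
    [0,1.3,7],
    [0,1.3,14],
    [0,1.3,20],
    [0,1.3,24],
    [0,1.3,24],
  ],
  rotation=[
    [-0.003,-0.001,0],
    [-0.003,-0.001,0],
    [-0.003,-0.001,0],
    [-0.003,-0.001,0],
    [-0.003,-0.001,0],
  ],
  hand=[1,1,1,1,1],
)

```text
time_s: 10.9
position: [457.7, 137.8, 240.2]
orientation: [0.358, 0.897, 0.113, 0.232]
ft_force: [-0.0, 0.4, -4.0]
finger_gap: 0.283
```

```bash
python3 go.py 2 .734 7
```

```text
linear [-0.1, 1.0, 12.3] rot [-0.0013, -0.0001, 0.0029] rows 0.2
t 10.9 socket rel bolt (face frame) [-1.8 -0.7 19.3] psi 0.737 tilt [-0.001 -0.001 -1.   ] f face [-2.   0.4 -3.4] mom [ 0.016  1.043 -0.021] q7 0.12 gap 0.283 qv 0.01
```

Call:
move_arm(
  linear=[
    [0,1,6],
    [0,1,12],
    [0,1,12],
  ],
  rotation=[
    [0,0,0],
    [0,0,0],
    [0,0,0],
  ],
  hand=[1,1,1],
)

```text
time_s: 11.28
position: [464.2, 138.9, 229.9]
orientation: [0.358, 0.897, 0.113, 0.232]
ft_force: [0.1, 0.7, -4.0]
finger_gap: 0.291
```

```bash
python3 go.py 2 .734 7
```

```text
linear [-0.1, 0.2, 0.1] rot [-0.0017, -0.0002, 0.0029] rows 0.0
t 11.275 socket rel bolt (face frame) [-1.3 -0.2  7.1] psi 0.737 tilt [-0.001 -0.001 -1.   ] f face [-1.9  0.7 -3.5] mom [-0.059  0.913  0.045] q7 0.11 gap 0.291 qv 0.011
```

Call:
move_arm(
  linear=[
    [0,0,0],
    [0,0,0],
    [0,0,0],
    [0,0,0],
    [0,0,0],
    [0,0,0],
    [0,0,0],
    [0,0,0],
    [0,0,0],
    [0,0,0],
    [0,0,0],
    [0,0,0],
  ],
  rotation=[
    [0,0,0.13],
    [0,0,0.26],
    [0,0,0.39],
    [0,0,0.52],
    [0,0,0.65],
    [0,0,0.78],
    [0,0,0.9],
    [0,0,0.94],
    [0,0,0.94],
    [0,0,0.94],
    [0,0,0.94],
    [0,0,0.94],
  ],
  hand=[1,1,1,1,1,1,1,1,1,1,1,1],
)

```text
time_s: 12.78
position: [464.8, 138.7, 231.1]
orientation: [0.725, 0.638, 0.206, 0.157]
ft_force: [4.8, -4.4, -2.2]
finger_gap: 0.289
```

```bash
python3 go.py 2 -1.12 7;  python3 look.py v4 wrist
```

```text
linear [0.1, -0.9, 0.9] rot [0.0013, 0.0003, 0.919] rows 4.9
t 12.775 socket rel bolt (face frame) [ 0.  -0.4  7.9] psi -0.201 tilt [ 0.001 -0.001 -1.   ] f face [ 2.8 -4.7 -4.1] mom [-1.313 -0.317 -0.003] q7 -0.76 gap 0.289 qv 0.004
12.775 [464.8 138.7 231.1] [-0.32 -0.33 -0.19  2.22  0.22  0.78 -0.76] [ 4.8 -4.4 -2.2] [-1.108 -0.401 -0.659] [-0.  0. -0. -0.  0.  0.  0.] 0.28901215823303916
```

View pics/v4_wrist.png

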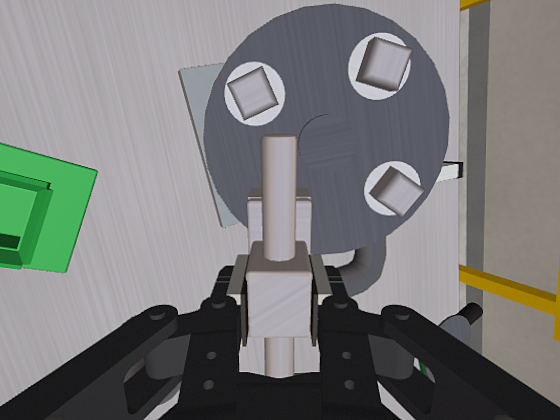

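Call:
move_arm(
  linear=[
    [0,0,0],
    [0,0,0],
    [0,0,0],
    [0,0,0],
    [0,0,0],
    [0,0,0],
    [0,0,0],
    [0,0,0],
    [0,0,0],
  ],
  rotation=[
    [0,0,0.13],
    [0,0,0.26],
    [0,0,0.39],
    [0,0,0.52],
    [0,0,0.65],
    [0,0,0.75],
    [0,0,0.8],
    [0,0,0.85],
    [0,0,0.85],
  ],
  hand=[1,1,1,1,1,1,1,1,1],
)

```text
time_s: 13.95
position: [464.8, 138.4, 231.1]
orientation: [0.924, 0.282, 0.253, 0.058]
ft_force: [2.9, -3.6, -2.0]
finger_gap: 0.29
```

```bash
python3 go.py 2 -1.12 7; python3 -c "
from rig import *;s=state();print(s['effort'].round(3),s['moment'])"
```

```text
linear [-0.4, -0.9, 0.9] rot [0.0016, -0.0, 0.0681] rows 0.4
t 13.95 socket rel bolt (face frame) [-0.1 -0.7  7.9] psi -1.052 tilt [ 0.001 -0.001 -1.   ] f face [ 1.3 -3.8 -3. ] mom [-1.454 -0.142  0.008] q7 -1.54 gap 0.29 qv 0.023
[-2.5690e+00 -1.7702e+01 -2.2000e-02 -4.1280e+01 -7.1400e-01 -2.5010e+00
 -4.4600e-01] [-1.24884545 -0.23610295 -0.71982351]
```

Call:
move_arm(
  linear=[
    [0,0,0],
    [0,0,0],
    [0,0,0],
  ],
  rotation=[
    [0,0,0.05],
    [0,0,0.09],
    [0,0,0.09],
  ],
  hand=[1,1,1],
)

```text
time_s: 14.32
position: [464.7, 138.4, 231.1]
orientation: [0.935, 0.241, 0.255, 0.046]
ft_force: [3.9, -4.0, -2.2]
finger_gap: 0.288
```

```bash
python3 go.py 2 -1.2 7; python3 -c "
from rig import *;s=state();print(s['effort'].round(3),s['moment'])"
```

```text
linear [-0.5, -0.8, 0.9] rot [0.0016, -0.0002, 0.0583] rows 0.3
t 14.325 socket rel bolt (face frame) [-0.1 -0.6  7.9] psi -1.142 tilt [ 0.001 -0.001 -1.   ] f face [ 2.  -4.3 -3.8] mom [-1.452 -0.227  0.012] q7 -1.62 gap 0.288 qv 0.014
[ -2.65  -17.532   0.14  -41.298  -0.739  -2.539  -0.371] [-1.24321831 -0.32114568 -0.7152704 ]
```

Call:
move_arm(
  linear=[
    [0,0,0],
    [0,0,0],
    [0,0,0],
  ],
  rotation=[
    [0,0,0.05],
    [0,0,0.08],
    [0,0,0.08],
  ],
  hand=[1,1,1],
)

```text
time_s: 14.7
position: [464.9, 138.4, 231.2]
orientation: [0.944, 0.203, 0.257, 0.036]
ft_force: [3.8, -4.5, -2.5]
finger_gap: 0.287
```

```bash
python3 go.py 2 -1.2 7; python3 -c "
from rig import *;s=state();print(s['effort'].round(3),s['moment'])"
```

```text
linear [-0.7, -0.9, 0.9] rot [0.0018, -0.0004, -0.021] rows 0.1
t 14.7 socket rel bolt (face frame) [ 0.1 -0.8  7.9] psi -1.221 tilt [ 0.001 -0.002 -1.   ] f face [ 1.7 -4.8 -3.9] mom [-1.731 -0.146  0.284] q7 -1.69 gap 0.287 qv 0.011
[ -2.832 -17.323   0.199 -41.144  -1.133  -2.428  -0.52 ] [-1.62558154 -0.26881722 -0.6190958 ]
```

Call:
move_arm(
  linear=[
    [0,0,0],
    [0,0,0],
    [0,0,-15],
    [0,0,-38],
    [0,0,-38],
  ],
  rotation=[
    [0,0,-0.15],
    [0,0,-0.22],
    [0,0,-0.22],
    [0,0,-0.22],
    [0,0,-0.22],
  ],
  hand=[1,1,1,1,1],
)

```text
time_s: 15.32
position: [445.3, 138.6, 265.8]
orientation: [0.916, 0.305, 0.253, 0.063]
ft_force: [0.1, 0.4, -4.0]
finger_gap: 0.285
```

```bash
python3 go.py 0 1.06 45
```

```text
linear [115.4, -25.7, 3.0] rot [0.0036, -0.0011, -2.0633] rows 11.1
t 15.325 socket rel bolt (face frame) [-84.2 -83.6  47.7] psi -1.003 tilt [ 0.003  0.001 -1.   ] f face [-1.9  0.4 -3.5] mom [ 0.05   0.96  -0.021] q7 -1.47 gap 0.285 qv 0.035
```

Call:
move_arm(
  linear=[
    [10,-2,1],
    [20,-4,2],
    [30,-7,3],
    [40,-9,3],
    [50,-11,3],
    [60,-13,3],
    [70,-16,3],
    [80,-18,3],
    [92,-20,3],
    [104,-23,3],
    [115,-26,3],
    [115,-26,3],
  ],
  rotation=[
    [0,0,-0.18],
    [0,0,-0.36],
    [0,0,-0.54],
    [0,0,-0.72],
    [0,0,-0.9],
    [0,0,-1.08],
    [0,0,-1.26],
    [0,0,-1.44],
    [0,0,-1.62],
    [0,0,-1.8],
    [0.003,-0.001,-1.97],
    [0.003,-0.001,-2.06],
  ],
  hand=[1,1,1,1,1,1,1,1,1,1,1,1],
)

```text
time_s: 16.82
position: [512.3, 227.7, 301.8]
orientation: [0.208, 0.944, 0.074, 0.246]
ft_force: [-0.6, -0.5, -4.4]
finger_gap: 0.288
```

```bash
python3 go.py 0 1.06 19; python3 look.py v5 wrist; python3 ov2.py v5 -.51 .217 -1.05 .79 130 80 470 330 2
```

```text
linear [-1.7, 0.9, 23.1] rot [-0.0024, -0.0029, 0.0015] rows 0.4
t 16.825 socket rel bolt (face frame) [-3.2  0.  42.1] psi 1.061 tilt [-0.004 -0.001 -1.   ] f face [-2.7 -0.5 -3.5] mom [-0.013  0.993 -0.03 ] q7 0.34 gap 0.288 qv 0.674
16.825 [512.3 227.7 301.8] [-0.53 -0.17 -0.13  1.95  0.32  0.94  0.34] [-0.6 -0.5 -4.4] [-0.071  0.99  -0.033] [-0.06 -0.01  0.06  0.02  0.02  0.01  0.67] 0.28820537866422463
```

View pics/ov_v5.png

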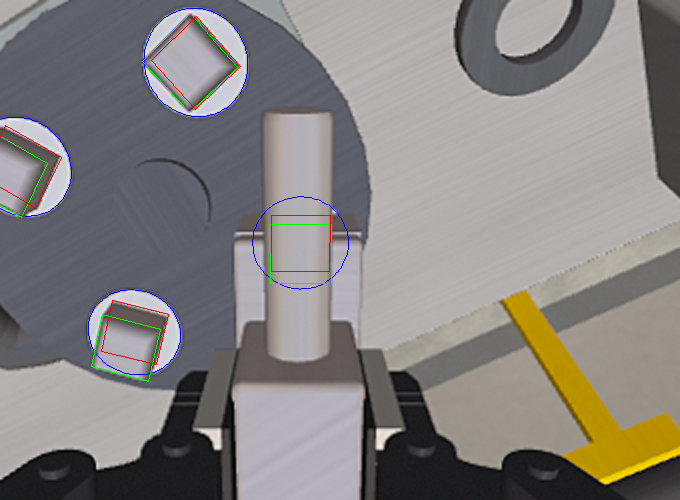

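Call:
move_arm(
  linear=[
    [-1.5,1,0],
    [-1.5,1,7],
    [-1.5,1,15],
    [-1.5,1,23],
    [-1.5,1,23],
  ],
  rotation=[
    [-0.002,-0.002,0],
    [-0.002,-0.002,0],
    [-0.002,-0.002,0],
    [-0.002,-0.002,0],
    [-0.002,-0.002,0],
  ],
  hand=[1,1,1,1,1],
)

```text
time_s: 17.5
position: [525.2, 227.3, 282.1]
orientation: [0.211, 0.943, 0.074, 0.247]
ft_force: [0.0, 0.2, -4.5]
finger_gap: 0.286
```

```bash
python3 go.py 0 1.06 7
```

```text
linear [0.1, 1.4, 11.6] rot [-0.0021, -0.0006, -0.0033] rows 0.2
t 17.5 socket rel bolt (face frame) [-1.7 -1.4 18.6] psi 1.057 tilt [-0.002 -0.002 -1.   ] f face [-2.2  0.2 -3.9] mom [-0.003  0.988 -0.046] q7 0.33 gap 0.286 qv 0.014
```

Call:
move_arm(
  linear=[
    [0,1.4,5],
    [0,1.4,11],
    [0,1.4,11],
  ],
  rotation=[
    [-0.002,0,0],
    [-0.002,0,0],
    [-0.002,0,0],
  ],
  hand=[1,1,1],
)

```text
time_s: 17.88
position: [531.2, 229.2, 273.4]
orientation: [0.21, 0.943, 0.075, 0.248]
ft_force: [0.0, 0.7, -4.9]
finger_gap: 0.288
```

```bash
python3 go.py 0 1.06 7
```

```text
linear [0.2, -0.3, 1.0] rot [0.0005, -0.0003, -0.003] rows 0.0
t 17.875 socket rel bolt (face frame) [-0.6  0.2  8. ] psi 1.057 tilt [-0.     0.001 -1.   ] f face [-2.4  0.7 -4.2] mom [-0.038  0.984  0.022] q7 0.33 gap 0.288 qv 0.009
```

Call:
move_arm(
  linear=[
    [0,0,0],
    [0,0,0],
    [0,0,0],
    [0,0,0],
    [0,0,0],
    [0,0,0],
    [0,0,0],
    [0,0,0],
    [0,0,0],
    [0,0,0],
  ],
  rotation=[
    [0,0,0.13],
    [0,0,0.27],
    [0,0,0.41],
    [0,0,0.55],
    [0,0,0.69],
    [0,0,0.82],
    [0,0,0.92],
    [0,0,0.97],
    [0,0,1.02],
    [0,0,1.02],
  ],
  hand=[1,1,1,1,1,1,1,1,1,1],
)

```text
time_s: 19.12
position: [531.5, 228.7, 274.3]
orientation: [0.644, 0.72, 0.187, 0.18]
ft_force: [1.5, -2.5, -4.3]
finger_gap: 0.289
```

```bash
python3 go.py 0 0 7
```

```text
linear [0.4, -1.0, 1.6] rot [0.0012, -0.0002, 0.0367] rows 0.2
t 19.125 socket rel bolt (face frame) [ 0.2 -0.3  8.6] psi 0.037 tilt [ 0.001  0.    -1.   ] f face [-1.  -2.6 -4.3] mom [-0.903  0.696  0.018] q7 -0.69 gap 0.289 qv 0.028
```

Call:
move_arm(
  linear=[
    [0,0,0],
    [0,0,0],
    [0,0,0],
  ],
  rotation=[
    [0,0,0.05],
    [0,0,0.08],
    [0,0,0.08],
  ],
  hand=[1,1,1],
)

```text
time_s: 19.5
position: [531.4, 228.9, 274.2]
orientation: [0.672, 0.694, 0.194, 0.172]
ft_force: [2.1, -3.4, -3.8]
finger_gap: 0.287
```

```bash
python3 go.py 0 0 7
```

```text
linear [0.1, -1.0, 1.6] rot [0.0011, -0.0005, -0.0427] rows 0.2
t 19.5 socket rel bolt (face frame) [ 0.2 -0.1  8.6] psi -0.043 tilt [ 0.001  0.    -1.   ] f face [-0.3 -3.6 -4.2] mom [-0.967  0.374 -0.002] q7 -0.76 gap 0.287 qv 0.015
```

Not yet at the stop; another increment.

Call:
move_arm(
  linear=[
    [0,0,0],
    [0,0,0],
    [0,0,0],
  ],
  rotation=[
    [0,0,0.05],
    [0,0,0.08],
    [0,0,0.08],
  ],
  hand=[1,1,1],
)

```text
time_s: 19.88
position: [531.5, 229.0, 274.3]
orientation: [0.699, 0.667, 0.201, 0.164]
ft_force: [2.0, -3.0, -3.4]
finger_gap: 0.291
```

```bash
python3 go.py 0 0 7
```

```text
linear [-0.0, -1.0, 1.6] rot [0.0013, -0.0004, -0.1225] rows 0.7
t 19.875 socket rel bolt (face frame) [ 0.2 -0.1  8.6] psi -0.122 tilt [ 0.001  0.    -1.   ] f face [-0.2 -3.2 -3.9] mom [-1.341  0.164  0.367] q7 -0.84 gap 0.291 qv 0.01
```

Call:
move_arm(
  linear=[
    [0,0,0],
    [0,0,0],
    [0,0,-15],
    [0,0,-37],
    [0,0,-37],
  ],
  rotation=[
    [0,0,-0.15],
    [0,0,-0.22],
    [0,0,-0.22],
    [0,0,-0.22],
    [0,0,-0.22],
  ],
  hand=[1,1,1,1,1],
)

```text
time_s: 20.5
position: [512.5, 229.4, 308.8]
orientation: [0.621, 0.739, 0.184, 0.185]
ft_force: [0.2, -0.7, -5.5]
finger_gap: 0.296
```

```bash
python3 go.py 1 .217 45
```

```text
linear [6.6, -86.6, 2.6] rot [0.005, -0.0032, -0.1211] rows 1.4
t 20.5 socket rel bolt (face frame) [86.3  2.1 48. ] psi 0.096 tilt [ 0.004  0.004 -1.   ] f face [-2.7 -0.7 -4.9] mom [-0.021  0.971  0.006] q7 -0.61 gap 0.296 qv 0.031
```

Call:
move_arm(
  linear=[
    [2,-25,1],
    [4,-55,2],
    [7,-80,2],
    [7,-87,2],
    [7,-87,2],
    [7,-87,2],
  ],
  rotation=[
    [0,0,-0.05],
    [0,0,-0.1],
    [0.005,-0.003,-0.12],
    [0.005,-0.003,-0.12],
    [0.005,-0.003,-0.12],
    [0.005,-0.003,-0.12],
  ],
  hand=[1,1,1,1,1,1],
)

```text
time_s: 21.25
position: [439.3, 221.1, 261.3]
orientation: [0.577, 0.775, 0.168, 0.195]
ft_force: [0.9, 1.2, -4.0]
finger_gap: 0.286
```

```bash
python3 go.py 1 .217 19; python3 look.py v6 wrist; python3 ov2.py v6 -.0 .217 -1.05 .79 230 80 470 330 2
```

```text
linear [0.9, 1.0, 24.6] rot [-0.0034, 0.0016, -0.0013] rows 0.4
t 21.25 socket rel bolt (face frame) [-2.  -1.3 43.6] psi 0.216 tilt [-0.003 -0.002 -1.   ] f face [-1.1  1.1 -4. ] mom [-0.071  0.982  0.032] q7 -0.6 gap 0.286 qv 0.003
21.25 [439.3 221.1 261.3] [-0.5  -0.3  -0.24  2.13  0.31  0.91 -0.6 ] [ 0.9  1.2 -4. ] [-0.151  0.973 -0.008] [-0.  0.  0.  0. -0.  0. -0.] 0.2855962460723424
```

View pics/ov_v6.png

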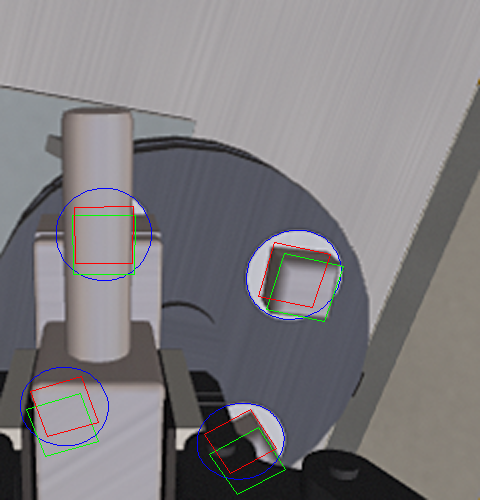

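Call:
move_arm(
  linear=[
    [1,1,7],
    [1,1,15],
    [1,1,24],
    [1,1,24],
  ],
  rotation=[
    [-0.003,0.002,0],
    [-0.003,0.002,0],
    [-0.003,0.002,0],
    [-0.003,0.002,0],
  ],
  hand=[1,1,1,1],
)

```text
time_s: 21.8
position: [450.9, 222.5, 239.0]
orientation: [0.577, 0.775, 0.168, 0.195]
ft_force: [0.1, 0.5, -5.1]
finger_gap: 0.285
```

```bash
python3 go.py 1 .217 7
```

```text
linear [0.1, 1.8, 11.5] rot [-0.003, 0.0005, -0.0] rows 0.2
t 21.8 socket rel bolt (face frame) [-2.9 -0.6 18.5] psi 0.217 tilt [-0.003 -0.001 -1.   ] f face [-2.4  0.5 -4.5] mom [-0.05   1.017 -0.066] q7 -0.62 gap 0.285 qv 0.016
```

Call:
move_arm(
  linear=[
    [0,2,2],
    [0,2,6],
    [0,2,11],
    [0,2,11],
  ],
  rotation=[
    [-0.003,0,0],
    [-0.003,0,0],
    [-0.003,0,0],
    [-0.003,0,0],
  ],
  hand=[1,1,1,1],
)

```text
time_s: 22.3
position: [458.1, 223.7, 231.1]
orientation: [0.576, 0.775, 0.17, 0.196]
ft_force: [0.4, 0.2, -4.0]
finger_gap: 0.292
```

```bash
python3 go.py 1 .217 7
```

```text
linear [-0.1, -0.6, 1.0] rot [0.001, 0.0001, 0.0] rows 0.0
t 22.3 socket rel bolt (face frame) [-0.3  0.2  8. ] psi 0.217 tilt [ 0.001  0.    -1.   ] f face [-1.7  0.2 -3.7] mom [0.043 1.031 0.038] q7 -0.63 gap 0.292 qv 0.009
```

Call:
move_arm(
  linear=[
    [0,0,0],
    [0,0,0],
    [0,0,0],
    [0,0,0],
    [0,0,0],
    [0,0,0],
    [0,0,0],
    [0,0,0],
    [0,0,0],
    [0,0,0],
  ],
  rotation=[
    [0,0,0.13],
    [0,0,0.27],
    [0,0,0.41],
    [0,0,0.55],
    [0,0,0.69],
    [0,0,0.82],
    [0,0,0.9],
    [0,0,0.95],
    [0,0,1.0],
    [0,0,1.0],
  ],
  hand=[1,1,1,1,1,1,1,1,1,1],
)

```text
time_s: 23.55
position: [458.4, 223.1, 231.8]
orientation: [0.877, 0.404, 0.243, 0.091]
ft_force: [1.2, -4.3, -3.0]
finger_gap: 0.294
```

```bash
python3 go.py 1 -.8 7
```

```text
linear [-0.5, -1.1, 1.5] rot [0.002, -0.0008, 0.0167] rows 0.1
t 23.55 socket rel bolt (face frame) [ 0.4 -0.5  8.5] psi -0.783 tilt [ 0.002 -0.001 -1.   ] f face [-0.7 -4.3 -3. ] mom [-1.32e+00  6.20e-01 -1.00e-03] q7 -1.59 gap 0.294 qv 0.028
```

Call:
move_arm(
  linear=[
    [0,0,0],
    [0,0,0],
    [0,0,0],
  ],
  rotation=[
    [0,0,0.05],
    [0,0,0.08],
    [0,0,0.08],
  ],
  hand=[1,1,1],
)

```text
time_s: 23.92
position: [458.4, 223.1, 231.7]
orientation: [0.893, 0.368, 0.247, 0.081]
ft_force: [1.1, -5.1, -2.8]
finger_gap: 0.289
```

```bash
python3 go.py 1 -.8 7
```

```text
linear [-0.5, -1.0, 1.4] rot [0.0018, -0.0008, -0.0629] rows 0.3
t 23.925 socket rel bolt (face frame) [ 0.3 -0.5  8.4] psi -0.863 tilt [ 0.002 -0.001 -1.   ] f face [-0.8 -5.2 -2.8] mom [-1.601  0.528  0.073] q7 -1.67 gap 0.289 qv 0.013
```

Call:
move_arm(
  linear=[
    [0,0,0],
    [0,0,0],
    [0,0,0],
  ],
  rotation=[
    [0,0,0.05],
    [0,0,0.08],
    [0,0,0.08],
  ],
  hand=[1,1,1],
)

```text
time_s: 24.3
position: [458.4, 223.1, 231.7]
orientation: [0.906, 0.333, 0.25, 0.072]
ft_force: [2.1, -5.8, -2.8]
finger_gap: 0.284
```

```bash
python3 go.py 1 -.8 7
```

```text
linear [-0.7, -1.0, 1.5] rot [0.0022, -0.001, -0.1414] rows 0.8
t 24.3 socket rel bolt (face frame) [ 0.4 -0.5  8.5] psi -0.941 tilt [ 0.002 -0.001 -1.   ] f face [ 0.  -5.9 -3.2] mom [-1.773  0.354  0.769] q7 -1.74 gap 0.284 qv 0.013
```

Call:
move_arm(
  linear=[
    [0,0,0],
    [0,0,0],
    [0,0,-15],
    [0,0,-37],
    [0,0,-37],
  ],
  rotation=[
    [0,0,-0.15],
    [0,0,-0.25],
    [0,0,-0.25],
    [0,0,-0.25],
    [0,0,-0.25],
  ],
  hand=[1,1,1,1,1],
)

```text
time_s: 24.92
position: [439.6, 223.8, 266.1]
orientation: [0.858, 0.442, 0.241, 0.101]
ft_force: [0.2, 0.5, -4.5]
finger_gap: 0.289
```

```bash
python3 go.py 3 .79 45
```

```text
linear [-13.5, 118.9, 2.8] rot [0.0061, -0.003, -1.4845] rows 8.0
t 24.925 socket rel bolt (face frame) [-83.2  86.8  47.6] psi -0.694 tilt [ 0.005  0.003 -1.   ] f face [-2.   0.5 -4. ] mom [0.032 1.    0.007] q7 -1.47 gap 0.289 qv 0.034
```

Call:
move_arm(
  linear=[
    [-2,15,2],
    [-3,30,2],
    [-5,45,2],
    [-7,60,2],
    [-8,75,2],
    [-10,90,2],
    [-12,105,2],
    [-13.5,119,2],
    [-13.5,119,2],
    [-13.5,119,2],
    [-13.5,119,2],
  ],
  rotation=[
    [0,0,-0.18],
    [0,0,-0.36],
    [0,0,-0.54],
    [0,0,-0.72],
    [0,0,-0.9],
    [0,0,-1.08],
    [0,0,-1.26],
    [0.006,-0.003,-1.42],
    [0.006,-0.003,-1.48],
    [0.006,-0.003,-1.48],
    [0.006,-0.003,-1.48],
  ],
  hand=[1,1,1,1,1,1,1,1,1,1,1],
)

```text
time_s: 26.3
position: [518.5, 142.0, 303.1]
orientation: [0.336, 0.906, 0.106, 0.234]
ft_force: [0.4, 0.1, -3.5]
finger_gap: 0.287
```

```bash
python3 go.py 3 .79 19;python3 look.py v7 wrist; python3 ov2.py v7 .05 -.77 -1.05 .79 130 20 430 330 2
```

```text
linear [-0.3, 1.8, 24.3] rot [-0.0045, -0.001, -0.0047] rows 0.4
t 26.3 socket rel bolt (face frame) [-2.7 -1.3 43.3] psi 0.785 tilt [-0.004 -0.002 -1.   ] f face [-1.4  0.1 -3.3] mom [-0.053  0.999 -0.027] q7 0.25 gap 0.287 qv 0.007
26.3 [518.5 142.  303.1] [-0.56 -0.26  0.07  2.02  0.28  0.92  0.25] [ 0.4  0.1 -3.5] [-0.107  0.994 -0.05 ] [ 0.   -0.   -0.   -0.    0.    0.    0.01] 0.2867221065888623
```

View pics/ov_v7.png

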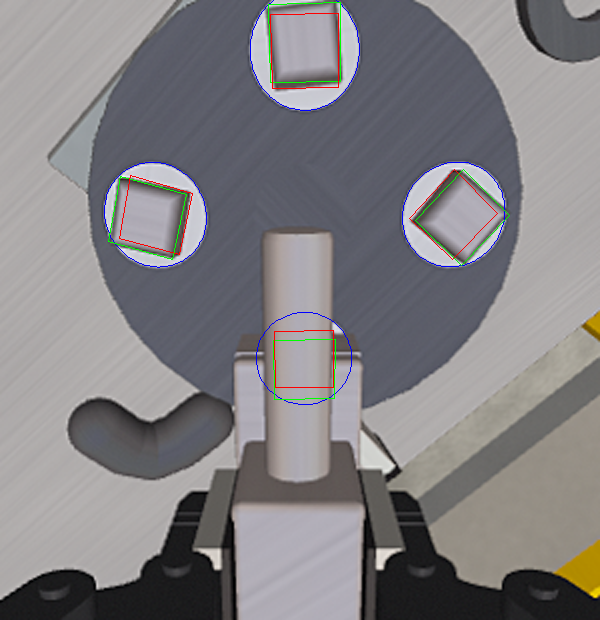

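Call:
move_arm(
  linear=[
    [0,2,7],
    [0,2,15],
    [0,2,23],
    [0,2,23],
  ],
  rotation=[
    [-0.004,-0.001,0],
    [-0.004,-0.001,0],
    [-0.004,-0.001,0],
    [-0.004,-0.001,0],
  ],
  hand=[1,1,1,1],
)

```text
time_s: 26.85
position: [531.1, 143.9, 283.1]
orientation: [0.335, 0.906, 0.107, 0.235]
ft_force: [0.1, 0.6, -4.7]
finger_gap: 0.287
```

```bash
python3 go.py 3 .79 7
```

```text
linear [-0.3, 0.4, 12.6] rot [-0.0019, -0.0004, -0.003] rows 0.2
t 26.85 socket rel bolt (face frame) [-1.5 -0.2 19.6] psi 0.787 tilt [-0.002 -0.001 -1.   ] f face [-2.2  0.6 -4.1] mom [-0.053  1.002 -0.009] q7 0.25 gap 0.287 qv 0.015
```

Call:
move_arm(
  linear=[
    [0,0.5,4],
    [0,0.5,8],
    [0,0.5,12],
    [0,0.5,12],
  ],
  rotation=[
    [-0.002,0,0],
    [-0.002,0,0],
    [-0.002,0,0],
    [-0.002,0,0],
  ],
  hand=[1,1,1,1],
)

```text
time_s: 27.35
position: [537.4, 144.9, 273.6]
orientation: [0.335, 0.906, 0.108, 0.236]
ft_force: [-0.2, -0.7, -4.9]
finger_gap: 0.288
```

```bash
python3 go.py 3 .79 7
```

```text
linear [-0.1, -0.6, 1.3] rot [0.0012, -0.0, -0.0031] rows 0.0
t 27.35 socket rel bolt (face frame) [-0.5  0.5  8.3] psi 0.787 tilt [ 0.001  0.001 -1.   ] f face [-2.7 -0.7 -4.1] mom [0.024 1.08  0.032] q7 0.25 gap 0.288 qv 0.008
```

Call:
move_arm(
  linear=[
    [0,0,0],
    [0,0,0],
    [0,0,0],
    [0,0,0],
    [0,0,0],
    [0,0,0],
    [0,0,0],
    [0,0,0],
    [0,0,0],
    [0,0,0],
    [0,0,0],
  ],
  rotation=[
    [0,0,0.13],
    [0,0,0.27],
    [0,0,0.41],
    [0,0,0.55],
    [0,0,0.69],
    [0,0,0.82],
    [0,0,0.9],
    [0,0,0.95],
    [0,0,1.0],
    [0,0,1.04],
    [0,0,1.04],
  ],
  hand=[1,1,1,1,1,1,1,1,1,1,1],
)

```text
time_s: 28.72
position: [537.9, 144.2, 274.4]
orientation: [0.741, 0.619, 0.211, 0.151]
ft_force: [2.4, -2.4, -2.7]
finger_gap: 0.29
```

```bash
python3 go.py 3 -.3 7
```

```text
linear [-0.0, -1.2, 1.8] rot [0.0021, -0.0008, 0.0466] rows 0.2
t 28.725 socket rel bolt (face frame) [ 0.4 -0.2  8.8] psi -0.253 tilt [ 0.002  0.    -1.   ] f face [ 0.6 -2.6 -3.5] mom [-1.197  0.394  0.054] q7 -0.76 gap 0.29 qv 0.022
```

Call:
move_arm(
  linear=[
    [0,0,0],
    [0,0,0],
    [0,0,0],
  ],
  rotation=[
    [0,0,0.05],
    [0,0,0.08],
    [0,0,0.08],
  ],
  hand=[1,1,1],
)

```text
time_s: 29.1
position: [537.9, 144.3, 274.4]
orientation: [0.765, 0.589, 0.217, 0.143]
ft_force: [3.0, -5.1, -3.3]
finger_gap: 0.292
```

```bash
python3 go.py 3 -.3 7
```

```text
linear [-0.3, -1.1, 1.8] rot [0.0021, -0.0011, -0.0332] rows 0.2
t 29.1 socket rel bolt (face frame) [ 0.4 -0.1  8.8] psi -0.333 tilt [ 0.002  0.    -1.   ] f face [ 0.6 -5.3 -4.1] mom [-1.483  0.132  0.133] q7 -0.84 gap 0.292 qv 0.013
```

Call:
move_arm(
  linear=[
    [0,0,0],
    [0,0,0],
    [0,0,0],
  ],
  rotation=[
    [0,0,0.04],
    [0,0,0.06],
    [0,0,0.06],
  ],
  hand=[1,1,1],
)

```text
time_s: 29.48
position: [537.9, 144.3, 274.5]
orientation: [0.782, 0.567, 0.221, 0.136]
ft_force: [2.8, -5.5, -2.6]
finger_gap: 0.291
```

```bash
python3 go.py 3 -.3 7
```

```text
linear [-0.3, -1.1, 1.8] rot [0.0023, -0.0009, -0.0919] rows 0.5
t 29.475 socket rel bolt (face frame) [ 0.5 -0.1  8.8] psi -0.392 tilt [ 0.003  0.    -1.   ] f face [ 0.8 -5.7 -3.5] mom [-1.582  0.038  0.653] q7 -0.9 gap 0.291 qv 0.007
```

Call:
move_arm(
  linear=[
    [0,0,0],
    [0,0,0],
    [0,0,-15],
    [0,0,-45],
    [0,0,-80],
    [0,0,-80],
  ],
  rotation=[
    [0,0,-0.15],
    [0,0,-0.25],
    [0,0,-0.25],
    [0,0,-0.25],
    [0,0,-0.25],
    [0,0,-0.25],
  ],
  hand=[1,1,1,1,1,1],
)

```text
time_s: 30.22
position: [497.2, 143.0, 347.1]
orientation: [0.706, 0.658, 0.206, 0.162]
ft_force: [-0.4, 0.2, -4.3]
finger_gap: 0.29
```

```bash
python3 look.py v8 wrist; python3 - <<'E'
from rig import *; from h import *
delta(state(),[586.2,-200.2,210],toolR(1.103))
E
```

```text
30.225 [497.2 143.  347.1] [-0.46 -0.32 -0.04  1.98  0.23  1.01 -0.64] [-0.4  0.2 -4.3] [-0.069  1.037 -0.022] [ 0.    0.04  0.01  0.05  0.01 -0.04  0.  ] 0.28987679232652874
linear [-347.1, 37.1, 147.4] rot [0.5059, 0.2361, -1.1434] rows 6.8
```

View pics/v8_wrist.png

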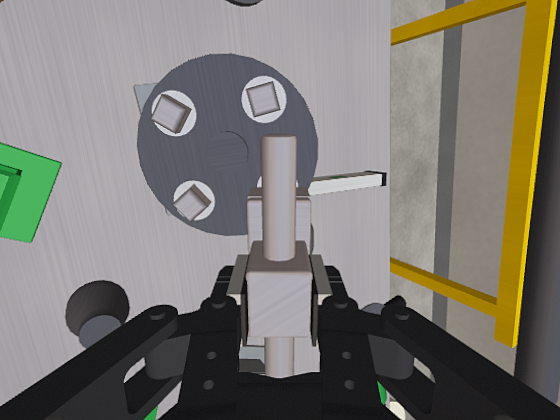

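Call:
move_arm(
  linear=[
    [-30,3,13],
    [-75,8,32],
    [-120,13,51],
    [-165,18,70],
    [-210,22,89],
    [-255,27,108],
    [-295,32,125],
    [-325,35,138],
    [-347,37,147],
    [-347,37,147],
    [-347,37,147],
  ],
  rotation=[
    [0.044,0.02,-0.1],
    [0.11,0.05,-0.25],
    [0.175,0.082,-0.396],
    [0.24,0.112,-0.544],
    [0.306,0.143,-0.692],
    [0.372,0.173,-0.84],
    [0.43,0.2,-0.972],
    [0.475,0.221,-1.072],
    [0.506,0.236,-1.143],
    [0.506,0.236,-1.143],
    [0.506,0.236,-1.143],
  ],
  hand=[1,1,1,1,1,1,1,1,1,1,1],
)

```text
time_s: 31.65
position: [586.0, -200.5, 208.7]
orientation: [0.232, 0.973, -0.001, -0.001]
ft_force: [-0.1, 0.5, -4.3]
finger_gap: 0.291
```

```bash
python3 look.py v9 wrist side; python3 - <<'E'
from rig import *; from h import *
s=state();print(psi_of(s),(R.from_quat(s["orientation"]).as_matrix()[:,2]).round(3))
delta(s,[586.0,-200.1,165],toolR(1.103))
a=cv2.imread("pics/v9_side.png");cv2.imwrite("pics/v9s.png",cv2.resize(a[160:300,260:400],None,fx=4,fy=4,interpolation=cv2.INTER_CUBIC))
E
```

```text
31.65 [ 586.  -200.5  208.7] [-0.25  0.38  0.66  1.54 -0.23  1.31  1.53] [-0.1  0.5 -4.3] [-0.004  0.018 -0.011] [-0.01 -0.02 -0.    0.   -0.    0.    0.01] 0.2913816246874517
1.1030221849199868 [-0.002 -0.002 -1.   ]
linear [0.1, 0.1, 44.5] rot [-0.0021, -0.0006, 0.0] rows 0.7
```

View pics/v9_wrist.png

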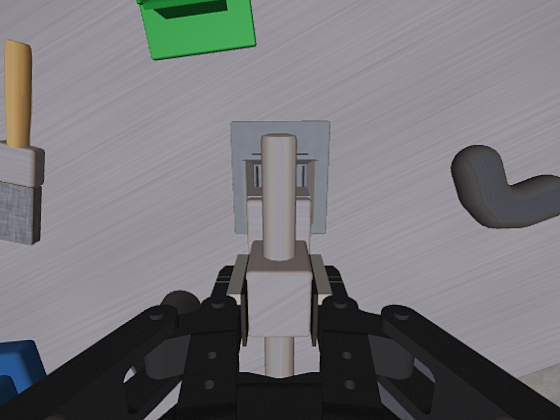

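View pics/v9s.png

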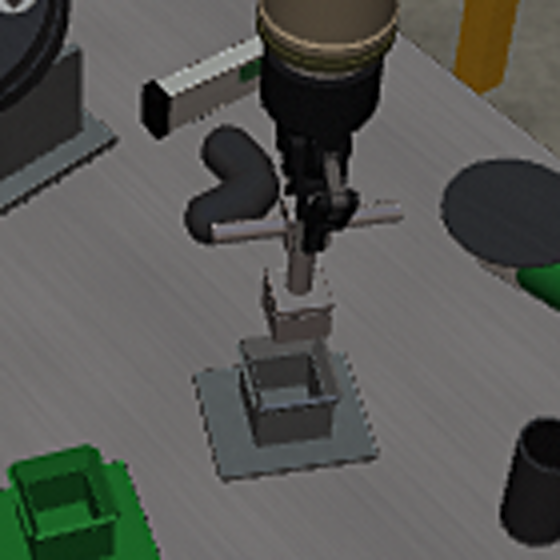

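Call:
move_arm(
  linear=[
    [0,0,25],
    [0,0,45],
    [0,0,60],
    [0,0,75],
    [0,0,75],
  ],
  rotation=[
    [-0.002,0,0],
    [-0.002,0,0],
    [-0.002,0,0],
    [-0.002,0,0],
    [-0.002,0,0],
  ],
  hand=[1,1,1,1,1],
)

```text
time_s: 32.38
position: [585.4, -200.9, 133.1]
orientation: [0.232, 0.973, -0.001, -0.002]
ft_force: [-0.3, 1.2, -3.6]
finger_gap: 0.287
```

```bash
python3 look.py v10 side; python3 - <<'E'
from rig import *; from h import *
s=state();delta(s,[586.0,-200.1,100],toolR(1.103))
E
```

```text
32.375 [ 585.4 -200.9  133.1] [-0.23  0.44  0.63  1.63 -0.28  1.17  1.57] [-0.3  1.2 -3.6] [-0.    -0.001  0.029] [-0.   -0.02  0.01 -0.03  0.01  0.02 -0.  ] 0.28667757124645094
linear [0.3, 1.1, 34.0] rot [-0.0015, -0.0015, 0.0002] rows 0.5
```

Call:
move_arm(
  linear=[
    [0,1,8],
    [0,1,16],
    [0,1,24],
    [0,1,32],
    [0,1,34],
    [0,1,34],
  ],
  rotation=[
    [-0.0015,-0.0015,0],
    [-0.0015,-0.0015,0],
    [-0.0015,-0.0015,0],
    [-0.0015,-0.0015,0],
    [-0.0015,-0.0015,0],
    [-0.0015,-0.0015,0],
  ],
  hand=[1,1,1,1,1,1],
)

```text
time_s: 33.17
position: [586.3, -200.4, 100.2]
orientation: [0.232, 0.973, 0.0, 0.0]
ft_force: [0.5, 0.4, -4.3]
finger_gap: 0.289
```

```bash
python3 look.py v11 side; python3 - <<'E'
from h import *
a=cv2.imread("pics/v11_side.png");cv2.imwrite("pics/v11s.png",cv2.resize(a[170:300,260:400],None,fx=4,fy=4,interpolation=cv2.INTER_CUBIC))
E
```

```text
33.175 [ 586.3 -200.4  100.2] [-0.22  0.48  0.62  1.66 -0.3   1.11  1.58] [ 0.5  0.4 -4.3] [0.008 0.007 0.011] [-0.   -0.01  0.   -0.    0.    0.   -0.  ] 0.28944695144314236
```

View pics/v11s.png

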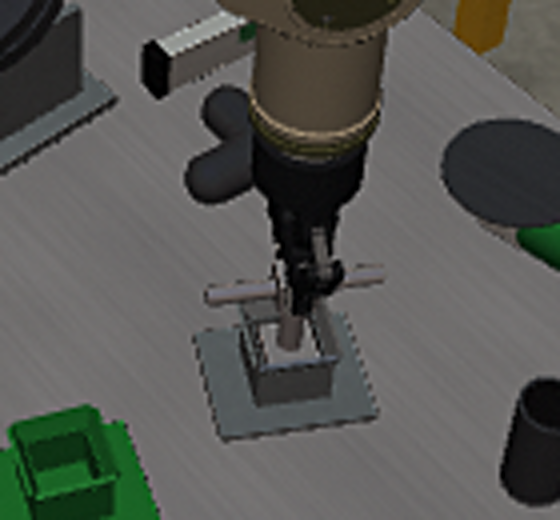

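Call:
move_arm(
  linear=[
    [0,0,1],
    [0,0,2],
    [0,0,2],
  ],
  rotation=[
    [0,0,0],
    [0,0,0],
    [0,0,0],
  ],
  hand=[1,1,1],
)

```text
time_s: 33.6
position: [586.7, -200.5, 99.0]
orientation: [0.232, 0.973, 0.0, 0.001]
ft_force: [-1.3, 1.0, 3.9]
finger_gap: 0.288
```

Call:
move_arm(
  linear=[
    [0,0,0],
    [0,0,0],
    [0,0,0],
    [0,0,0],
    [0,0,0],
  ],
  rotation=[
    [0,0,0],
    [0,0,0],
    [0,0,0],
    [0,0,0],
    [0,0,0],
  ],
  hand=[-1,-1,-1,-1,-1],
)

```text
time_s: 34.22
position: [586.3, -200.4, 98.2]
orientation: [0.232, 0.973, 0.0, 0.0]
ft_force: [0.4, -0.6, -0.1]
finger_gap: 1.0
```

Call:
move_arm(
  linear=[
    [0,0,-20],
    [0,0,-50],
    [0,0,-100],
    [0,0,-110],
    [0,0,-110],
  ],
  rotation=[
    [0,0,0],
    [0,0,0],
    [0,0,0],
    [0,0,0],
    [0,0,0],
  ],
  hand=[-1,-1,-1,-1,-1],
)

```text
time_s: 34.85
position: [586.7, -200.5, 209.6]
orientation: [0.232, 0.973, 0.0, 0.001]
ft_force: [0.8, -0.2, -0.6]
finger_gap: 0.997
```

```bash
python3 look.py v12 wrist side scene; python3 - <<'E'
from h import *
a=cv2.imread("pics/v12_wrist.png");w=cv2.resize(a[110:300,220:340],None,fx=3,fy=3,interpolation=cv2.INTER_CUBIC)
b=cv2.resize(cv2.imread("pics/v12_side.png")[200:295,270:380],None,fx=4,fy=4,interpolation=cv2.INTER_CUBIC)
o=np.zeros((570,800,3),np.uint8);o[:570,:360]=w;o[:380,360:800]=b;cv2.imwrite("pics/v12.png",o)
E
```

```text
34.85 [ 586.7 -200.5  209.6] [-0.25  0.38  0.66  1.54 -0.24  1.3   1.54] [ 0.8 -0.2 -0.6] [ 0.041 -0.043  0.027] [ 0.    0.03 -0.01  0.04 -0.   -0.02  0.  ] 0.9965220055969494
```

View pics/v12.png

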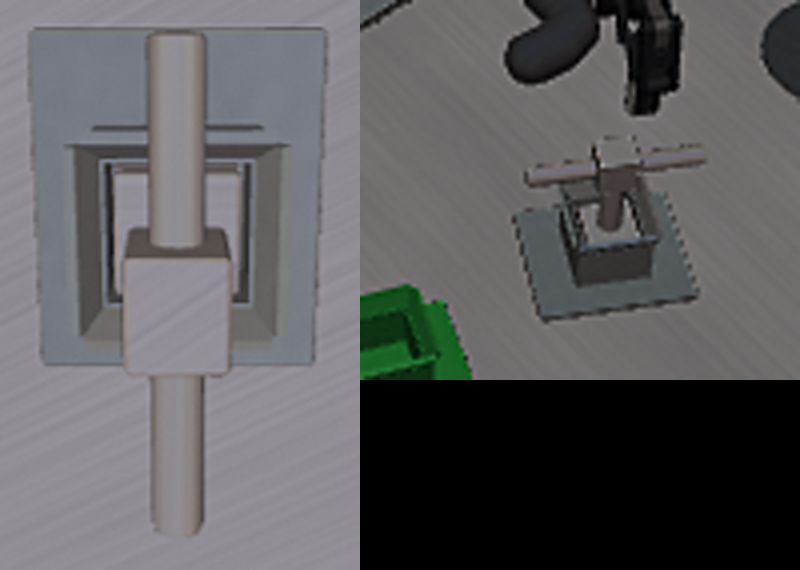

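View pics/v12_side.png

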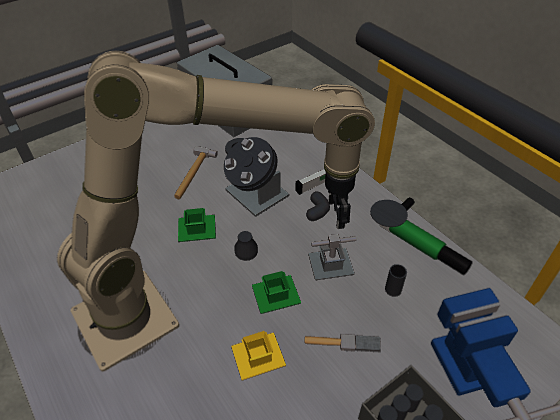

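```bash
python3 - <<'E'
from rig import *; from h import *
F=flange(*FL);Rt=toolR(0,F[0]);delta(state(),[464.5,196.9,313.6],Rt)
E
```

```text
linear [287.3, 299.7, -106.1] rot [-0.477, -0.27, 1.0036] rows 6.9
```

Call:
move_arm(
  linear=[
    [0,0,-60],
    [60,62,-106],
    [120,125,-106],
    [180,188,-106],
    [240,250,-106],
    [287,300,-106],
    [287,300,-106],
    [287,300,-106],
    [287,300,-106],
    [287,300,-106],
    [287,300,-106],
  ],
  rotation=[
    [0,0,0],
    [-0.07,-0.04,0.15],
    [-0.15,-0.085,0.316],
    [-0.23,-0.13,0.484],
    [-0.31,-0.176,0.652],
    [-0.39,-0.22,0.82],
    [-0.477,-0.27,1.004],
    [-0.477,-0.27,1.004],
    [-0.477,-0.27,1.004],
    [-0.477,-0.27,1.004],
    [-0.477,-0.27,1.004],
  ],
  hand=[-1,-1,-1,-1,-1,-1,-1,-1,-1,-1,-1],
)

```text
time_s: 36.38
position: [464.3, 198.0, 313.1]
orientation: [0.656, 0.709, 0.189, 0.177]
ft_force: [0.1, -0.5, 0.1]
finger_gap: 1.001
```

```bash
python3 look.py v13 wrist; python3 ov2.py v13 .05 -.77 -1.05 -.22 180 110 380 310 3
```

```text
36.375 [464.3 198.  313.1] [-0.6  -0.31 -0.07  2.04  0.32  1.   -0.72] [ 0.1 -0.5  0.1] [0.011 0.504 0.045] [ 0.01 -0.01  0.07 -0.   -0.    0.    0.04] 1.0013546529534378
```

View pics/ov_v13.png

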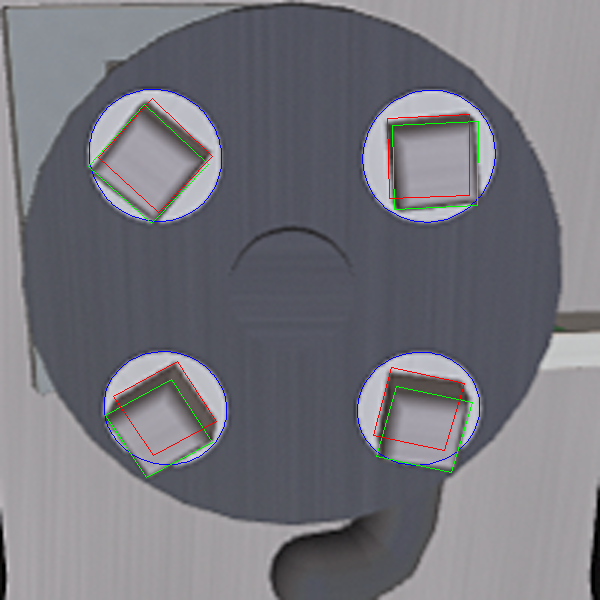

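```bash
python3 -c "
from rig import *
print(finish_job())"
```

```text
the job is handed in; nothing more can be done
None
```

The job is done and handed in at about 36.4 s of the 72 s allowed. All four bolts are turned to their stops and the wrench is standing back in the grey holder.

- **First pass:** I took the wrench from the grey holder and turned the upper left bolt, then the lower right, by about 0.77 rad each. I left everything still for about half a second before going on.
- **Second pass:** I took lower right and upper left to their stops first, then lower left and upper right. At each stop the turning moment at the wrist rose from about 0–0.13 N m to 0.28–0.77 N m. Side forces on the wrench stayed around 6 N or less.
- **Last look at the bolts:** The wrist camera shows the upper left and lower right heads turned about 1.75 rad in total, and the other two about 0.95 rad past their start. Both agree with the 1.75 rad stop. For two or three heads the angle I had predicted was off from the picture by about 0.05 rad, well inside the margin.
- **Wrench and bench:** The wrench met the tube's floor at the same height it was picked up from, and the pictures show it upright and centred. The bystanders look unmoved in the side view, and the open gripper was clear of everything at hand-in.
- **One disagreement:** The fixed cameras and the wrist camera differed by 2–4 mm on where things were. I went by the wrist camera, and the wrench then slid onto every bolt with no noticeable rise in force.

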